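Change the stick slicer over to narrow sticks

TASK

Change the vegetable slicer over to narrow sticks: pull the cutter cassette right out of the slicer, turn it end for end, and slide it back fully home with its green end inside and the orange end sticking out. Then seat the yellow safety cover flat in the recess on top of the slicer, its notched corner over the block in the recess, and leave everything else standing where it is.

Things in the scene. Friction and masses are not known exactly. Their poses are not given: they have to be found in the camera images.
- slicer: White, low vegetable stick slicer fixed to the table, 138 mm long (its x), 78 mm wide (y). The cassette slides on the table top through its floorless tunnel. Origin on the table, middle of the tunnel; x to the back stop, z up. Front roof 41.5 mm high; behind x = -29 mm a grey rim round the recess is 51.5 mm high. Two feet 10 mm high reach y = +-59 mm at x = 30 to 60 mm.
- slicer_mouth (a point): Centre of the tunnel's only opening, at slicer x = -65 mm, 17 mm above the table; axes as the slicer's; it opens towards -x. The tunnel is 60 mm wide (y = +-30 mm, flared over the first 15 mm), 37.5 mm high, 130 mm deep.
- slicer_stop (a point): Point on the tunnel's axis on the face of the solid back stop, slicer x = +65 mm, 17 mm above the table; axes as the slicer's. The cassette's inner end touches it when fully home.
- slicer_recess (a point): Centre of the floor of the recess over the throat on top of the slicer (slicer x = +20 mm), 41.5 mm above the table; axes as the slicer's. The recess is 88 mm (x) by 56 mm (y), 10 mm deep, with an open throat in its floor; a 16 mm square grey block fills its (+x, +y) corner.
- slicer_key (a point): Point on the recess floor at the inner corner of that block, 33 mm in x and 17 mm in y from the recess centre; cover_key lies on it when the cover is seated.
- cassette_centre (a point): Centre of the loose two-ended cutter cassette, a box 180 (x) by 56 (y) by 34 mm high, about 0.22 kg; half-way up (17 mm). Its -x half is green (narrow blade spacing), its +x half orange. At the start the orange half is inside and 51 to 65 mm of the green half stands out of the mouth, along the slicer's axes; fully home, 50 mm stands out.
- cassette_green (a point): Centre of the green end face of the cassette, at x = -90 mm from its centre; axes as the cassette's.
- cover_grip (a point): Loose yellow safety cover, about 0.12 kg: plate 84 (x) by 52 (y) by 10 mm thick, a 16 mm square notch cut from its (+x, +y) corner; black bar grip 50 mm long (x), 18 mm wide (y), 10 to 46 mm above the underside. This point is over the plate's centre, 30 mm above the underside; seated, it is 30 mm above the recess centre, axes as the slicer's, 2 mm play all round.
- cover_key (a point): Point on the underside of the cover beside its notch, at x = +33 mm, y = +17 mm from the plate's centre.
- sauce: Loose bystander: amber sauce bottle with red cap, 58 mm diameter, 135 mm tall; stands on one side of the cassette's lane. Origin at the centre of its foot.
- cup: Loose bystander: plain steel cup, 72 mm diameter, 85 mm tall; stands on the other side of the lane. Origin at the centre of its foot.
- canister: Loose bystander: orange canister with a paper label, 70 mm diameter, 115 mm tall, near one end of the cover. Origin at the centre of its foot.
- bowl: Loose bystander: blue bowl, 110 mm diameter, 45 mm tall, near the other end of the cover. Origin at the centre of its foot.
- wipes: Loose bystander: pale blue pack of wipes with a white lid, 100 x 190 x 55 mm tall, behind the back of the slicer. Origin at the centre of its underside.
Things that resemble listed ones, but are neither listed nor needed, are in the scene too. Leave any brown, purple or red look-alike of the part that bears cassette_centre alone.

How it is judged:
By the outcome, as a careful person would: the job done as asked, in the order asked, and still so for the second after the job is handed in, with the robot touching nothing.
It also fails if it takes over 72 s, if anything falls off the work surface, if the arm or the gripper's body presses on something with over 40 N, if the wrist force passes 120 N, or if a joint passes its speed limit or range.

ROBOT

A 6-joint arm with a two-finger parallel gripper is mounted at the origin on the work surface. World frame = base frame: x ahead of the robot, y to its left, z up, the work surface at z = 0. Lengths are in mm, angles in rad, forces in N, time in s.
With the tool pointing down it reaches from about 275 to 750 mm from the base axis. Payload 10.2 kg.
Tool frame: the origin (TCP) lies at the very end of the fingers, on their centre line; the grasp point (between the pads) lies 19 mm behind it (ctrl.pinch_z is the distance from the TCP to the grasp point, in mm); y points along the fingers, z is the direction in which the jaws open and shut, and the axes are right-handed (so a half turn about y gives the same grasp; the last joint's range is limited). The gripper opens to 85 mm and grips with 20 to 120 N. Pads are 22 mm wide; open, the fingers measure 114 mm over their backs; the gripper's body (76 mm by 85 mm) begins 54 mm behind the grasp point. The pads swing forward as they close: fully open they stand 13 mm farther back than shut.
Start: joints at [-1.467, 0.313, 1.498, -0, 1.331, -0.223], TCP at [168.52, -497.225, 231.294] pointing down, gripper open.
Joint ranges: [-2.94, 2.94], [-0.97, 2.17], [0.19, 2.56], [-1.23, 4.37], [0.02, 3.11], [-2.88, 2.88]. Speed limits (rad/s): [2.39, 2.39, 3.01, 3.14, 3.14, 3.14].

INTERFACE

Orientations are given as a unit quaternion [w, x, y, z].
In Python, from rig import sense, eyes, ctrl gives the robot as it stands. The module is installed in compiled form; this text tells all that it offers.
- The arm moves only by the shell command python3 -m handwheel 'ROWS' [FORCE]. ROWS is JSON, a list of rows, each an object of numbers: "grip": the finger opening in mm, from 0 to 85.4; "tx", "ty", "tz": the shift along the tool's x, y, z in mm; "wx", "wy", "wz": the turn, a rotation vector about the tool's x, y, z in rad. In form: [{"grip": .., "tx": .., "ty": .., "tz": .., "wx": .., "wy": .., "wz": ..}, ...]. A call has 1 to 10 rows; each row shifts and turns the commanded pose from where the row before left it, along the tool's axes as they then stand; what a row does not reach is not made up. A row lasts 1/12 s, in which the tool goes at most 41.7 mm and 7.16 degrees, less where a joint would pass 70% of its speed; a pose out of reach is approached as far as the arm can. A call is refused whole if a number of a shift passes 41.7 or a number of a turn 0.125, either way. A call with a gripper value outside its range is refused whole. The fingers move at their own pace and stop on an object; FORCE is the grip in N (left out, the last holds). Time passes only in rows, so rows that do not move let the fingers close. It gives the time, the measured TCP pose, the force and the opening at its end, in the units of the state.
- sense(): the state, without advancing time (a new reading comes with each control period).
- eyes.capture(name): name is "scene" or "top"; returns a dict with "pixels" (420x560x3 uint8, red, green, blue), "mtx" (3x3 intrinsics, pixels), "R" (3x3) and "t" (3): a world point X has camera coordinates R X + t. Camera axes: x right, y down, z forward; pixel columns grow to the right and rows downward; lengths in mm; the calibration is good to about 2 mm. A picture is of the moment at which its call begins. There is no depth.
- ctrl.finish_job(): hands the job in, once; it reports no verdict.
The state is a dict: "time_s": time; "joints": joint angles; "dq": joint speeds; "tau": joint torques, N m; "eef_pos": TCP position; "ee_rot": TCP orientation; "force": force on the tool from outside, world axes, zero at the start; "wrist_torque": the same for the moment, N m; "grip_width": opening from 0.0 (shut) to 1.0 (fully open).
Only numpy, scipy, OpenCV 4.12 (cv2) and the standard library are available. Lean on these libraries where they do the work, as an engineer would, in place of code of your own. Each camera call takes 0.05 s, during which the arm holds its last target.

## Working session

There is one attempt and no reset: what is moved stays moved. The work goes in short steps, Python scripts to look and compute and a shell command to move; the robot and the scene stay as the last step left them, time stands still between calls to the robot, and variables do not carry over. Pictures are saved under pics/ and viewed, and the job is handed in when it is done.

```bash
mkdir -p pics; ls; python3 - <<'E'
from rig import sense, eyes, ctrl
import cv2,numpy as np
print(sense(), ctrl.pinch_z)
for n in ("scene","top"):
    c=eyes.capture(n); cv2.imwrite(f"pics/{n}0.png",c["pixels"][:,:,::-1]); print(n,c["mtx"].tolist(),c["R"].tolist(),c["t"].tolist())
E
```

```text
pics
{'time_s': 0.0, 'joints': array([-1.46739998e+00,  3.13455848e-01,  1.49845500e+00,  1.91621432e-05,
        1.33101847e+00, -2.23411495e-01]), 'dq': array([-8.15695637e-05,  1.49694629e-03,  8.64972791e-04,  1.99637415e-03,
       -1.51244729e-03, -1.45666050e-03]), 'tau': array([ 2.69540942e-04, -4.12273443e+01, -2.59740919e+01, -4.99814735e-05,
        4.27841151e-03, -4.42238353e-07]), 'eef_pos': array([ 168.49537398, -496.94455737,  230.72534759]), 'ee_rot': array([ 0.11506381, -0.11499399,  0.69815904, -0.69721636]), 'force': array([ 0.37521107, -0.0708875 , -0.30015601]), 'wrist_torque': array([-0.00491043,  0.01489647, -0.05697364]), 'grip_width': 1.001218476435576} 18.700000000000003
scene [[431.62355643941396, 0.0, 279.00611879193747], [0.0, 431.62355643941396, 205.99457386281867], [0.0, 0.0, 1.0]] [[-0.15895927099665086, 0.9872751474144209, -0.004442236153859124], [0.7309564423600258, 0.11466298213327077, -0.6727221416756545], [-0.663652491547035, -0.11018250235921569, -0.739881873434722]] [75.56619686663473, -298.72421958450826, 1518.4710421139318]
top [[497.1722209007127, 0.0, 273.75930086224497], [0.0, 497.1722209007127, 201.08211664187965], [0.0, 0.0, 1.0]] [[0.01787089235216362, -0.9997701912932214, -0.011840431075460001], [-0.9901155394132201, -0.01604817387986174, -0.13933296353551686], [0.1391109263106436, 0.014213399193615295, -0.9901747974294022]] [21.119929803882528, 506.58368033703124, 1534.7154532083928]
```

View pics/scene0.png

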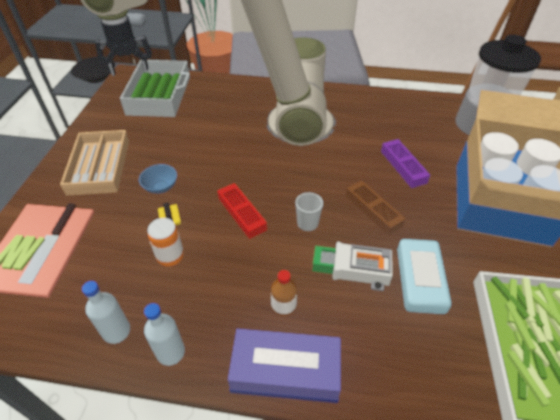

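View pics/top0.png

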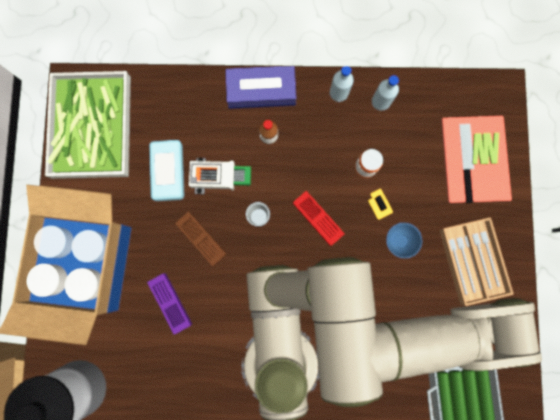

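The top view (up = world +x, left = +y) shows the slicer at about (212,174) with its green end sticking out to the right at (243,175). The cover is at (380,204), the sauce at (269,131), the cup at (258,214), the bowl at (404,240) and the canister at (370,162). I'll zoom in to measure.

```bash
python3 - <<'E'
import cv2
t=cv2.imread("pics/top0.png");s=cv2.imread("pics/scene0.png")
cv2.imwrite("pics/t_sl.png",cv2.resize(t[110:240,140:290],None,fx=5,fy=4.6,interpolation=cv2.INTER_CUBIC)[:600] if 0 else cv2.resize(t[120:235,140:290],None,fx=5,fy=5,interpolation=cv2.INTER_CUBIC))
cv2.imwrite("pics/t_cv.png",cv2.resize(t[145:265,340:440],None,fx=5,fy=5,interpolation=cv2.INTER_CUBIC))
cv2.imwrite("pics/s_sl.png",cv2.resize(s[190:320,260:420],None,fx=4.5,fy=4.5,interpolation=cv2.INTER_CUBIC))
cv2.imwrite("pics/s_cv.png",cv2.resize(s[160:270,130:230],None,fx=5,fy=5,interpolation=cv2.INTER_CUBIC))
E
```

```text
(no output)
```

View pics/t_sl.png

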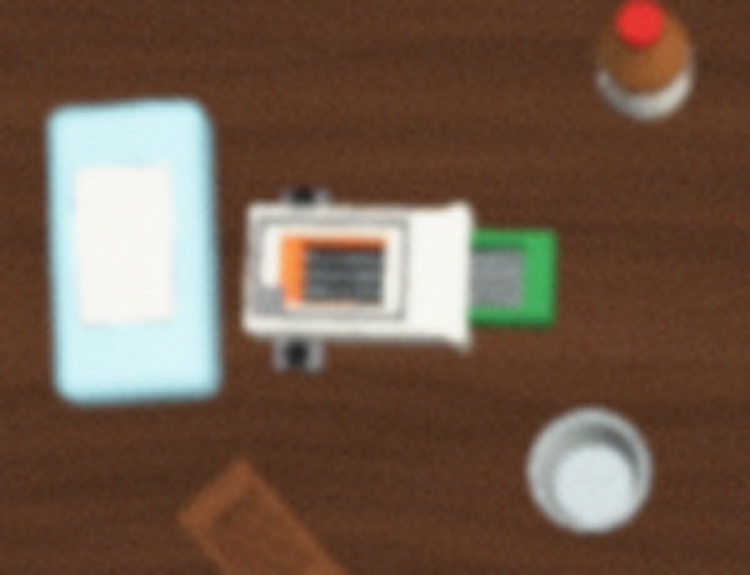

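View pics/t_cv.png

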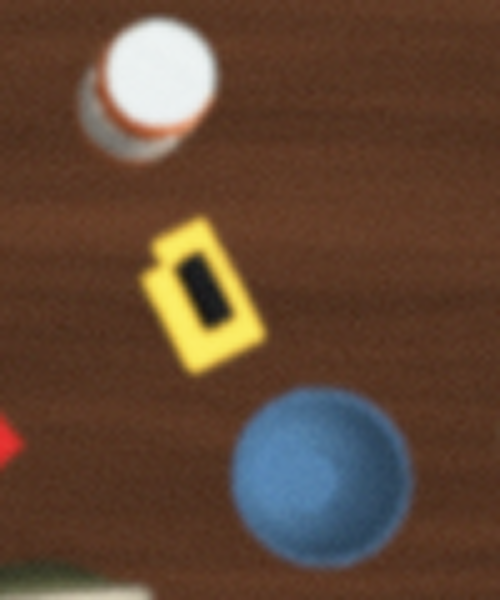

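View pics/s_sl.png

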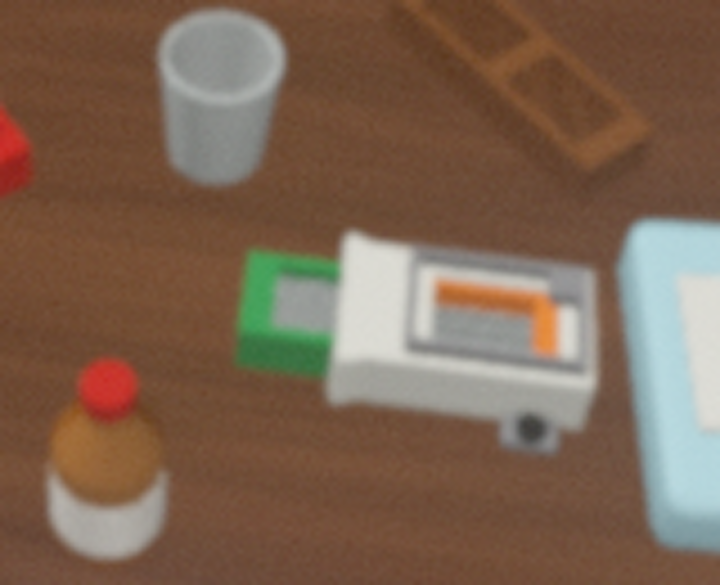

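View pics/s_cv.png

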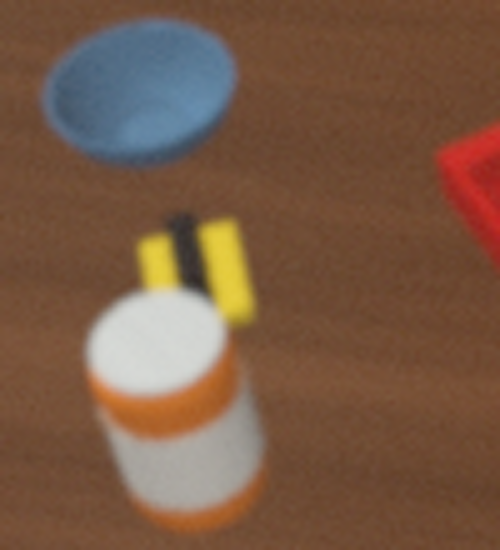

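```bash
cat > h.py <<'E'
import numpy as np, cv2
from scipy.optimize import least_squares
from scipy.spatial.transform import Rotation as Ro
from rig import sense, eyes, ctrl
def proj(c,P):
    P=np.atleast_2d(P); r,_=cv2.Rodrigues(c["R"]); q,_=cv2.projectPoints(P.astype(float),r,c["t"],c["mtx"],None); return q[:,0]
def ray(c,uv,z):
    d=c["R"].T@np.linalg.inv(c["mtx"])@np.array([uv[0],uv[1],1.]); o=-c["R"].T@c["t"]; return o+d*(z-o[2])/d[2]
def place(p,L):
    L=np.atleast_2d(L); c,s=np.cos(p[2]),np.sin(p[2]); return np.c_[p[0]+c*L[:,0]-s*L[:,1],p[1]+s*L[:,0]+c*L[:,1],L[:,2]]
def fit(obs,p0):
    # obs: list of (cam, localpt, uv)
    f=lambda p: np.concatenate([(proj(c,place(p,L))[0]-uv) for c,L,uv in obs])
    return least_squares(f,p0,loss='soft_l1',x_scale=[100,100,1])
def unc(u,v,s,ox,oy): return np.array([(u+.5)/s-.5+ox,(v+.5)/s-.5+oy])
def poly(im,c,P,col,s,ox,oy):
    q=(proj(c,P)-[ox,oy]+.5)*s-.5
    cv2.polylines(im,[np.round(q).astype(int)],True,col,1)
E
python3 - <<'E'
from h import *
T=eyes.capture("top");S=eyes.capture("scene")
t=lambda u,v:unc(u,v,5,140,120); s=lambda u,v:unc(u,v,4.5,260,190)
for nm,uv,z in [("rimfU",t(408,218),51.5),("rimfL",t(405,320),51.5),("mouthU",t(470,207),41.5),("mouthL",t(468,347),41.5),("greenU",t(556,231),34),("greenL",t(554,325),34),("footU",t(303,188),10),("footL",t(298,371),10),("backU",t(248,206),51.5),("backL",t(243,332),51.5)]:
    print(nm,ray(T,uv,z).round(1))
c=lambda u,v:unc(u,v,5,340,145)
K=[((42,-26,10),(205,218)),((-42,-26,10),(265,338)),((-42,26,10),(197,375)),((26,26,10),(140,275)),((42,10,10),(152,245))]
obs=[(T,np.array(L),c(*uv)) for L,uv in K]
p0=list(ray(T,c(203,295),10)[:2])+[0.46]
r=fit(obs,p0);print("cover",r.x,r.fun.round(2))
p=r.x
obs+= [] 
im=cv2.resize(T["pixels"][145:265,340:440,::-1].copy(),None,fx=5,fy=5,interpolation=cv2.INTER_CUBIC)
for z in(0,10): poly(im,T,place(p,[(42,-26,z),(-42,-26,z),(-42,26,z),(26,26,z),(26,10,z),(42,10,z)]),(255,0,255),5,340,145)
poly(im,T,place(p,[(25,-9,46),(-25,-9,46),(-25,9,46),(25,9,46)]),(0,255,0),5,340,145)
im2=cv2.resize(S["pixels"][160:270,130:230,::-1].copy(),None,fx=5,fy=5,interpolation=cv2.INTER_CUBIC)
for z in(0,10): poly(im2,S,place(p,[(42,-26,z),(-42,-26,z),(-42,26,z),(26,26,z),(26,10,z),(42,10,z)]),(255,0,255),5,130,160)
poly(im2,S,place(p,[(25,-9,46),(-25,-9,46),(-25,9,46),(25,9,46)]),(0,255,0),5,130,160)
cv2.imwrite("pics/ov_t.png",im);cv2.imwrite("pics/ov_s.png",im2)
for nm,uv,z,R in [("sauce",t(640,22),135,0),("cup",t(590,470),85,0),("canister",c(160,75),115,0),("bowl",c(322,477),45,0)]:
    print(nm,ray(T,uv,z).round(1))
print("wipes",ray(T,t(218,390),20).round(),ray(T,t(212,110),55).round())
E
```

```text
rimfU [622.2 198.   51.5]
rimfL [556.7 197.7  51.5]
mouthU [632.2 159.9  41.5]
mouthL [541.8 158.5  41.5]
greenU [619.  105.2  34. ]
greenL [558.1 105.   34. ]
footU [650.2 272.2  10. ]
footL [529.5 270.8  10. ]
backU [628.5 299.8  51.5]
backL [547.5 299.5  51.5]
cover [ 5.06521336e+02 -3.07607651e+02  4.79121960e-01] [-0.36  0.4   0.08 -0.36 -0.73 -0.53  0.65  0.57  0.32 -0.05]
sauce [727.2  51.1 135. ]
cup [459.9  77.6  85. ]
canister [ 626.5 -265.1  115. ]
bowl [ 389.7 -375.7   45. ]
wipes [515. 320.  20.] [690. 325.  55.]
```

View pics/ov_t.png

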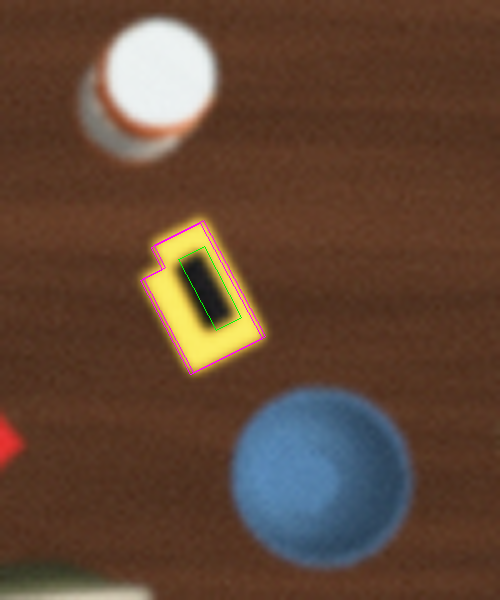

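View pics/ov_s.png

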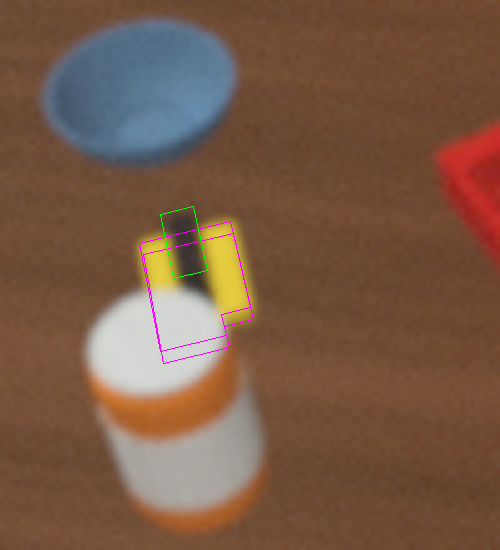

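```bash
cat > ovs.py <<'E'
from h import *
import sys
def ov(p,pc,tag,T,S):
  for n,c,s,ox,oy,w,h in (("t",T,5,140,120,150,115),("s",S,4.5,260,190,160,130)):
    im=cv2.resize(c["pixels"][oy:oy+h,ox:ox+w,::-1].copy(),None,fx=s,fy=s,interpolation=cv2.INTER_CUBIC)
    D=lambda L,col,q=p: poly(im,c,place(q,L),col,s,ox,oy)
    D([(-24,-28,51.5),(64,-28,51.5),(64,28,51.5),(-24,28,51.5)],(255,0,255))
    D([(-29,-33,51.5),(69,-33,51.5),(69,33,51.5),(-29,33,51.5)],(255,255,0))
    D([(-65,-39,41.5),(69,-39,41.5),(69,39,41.5),(-65,39,41.5)],(0,255,255))
    for y in(-59,59): D([(30,y,10),(60,y,10),(60,np.sign(y)*39,10),(30,np.sign(y)*39,10)],(0,0,255))
    D([(-90,-28,34),(90,-28,34),(90,28,34),(-90,28,34)],(255,0,0),pc)
    cv2.imwrite(f"pics/{tag}_{n}.png",im)
if __name__=="__main__":
  a=list(map(float,sys.argv[2:])); p=(a[0],a[1],np.pi/2+a[2])
  ov(p,place(p,(a[3],0,0))[0,:2].tolist()+[p[2]],sys.argv[1],eyes.capture("top"),eyes.capture("scene"))
E
python3 ovs.py o1 588.8 226.2 0.008 -31
```

```text
(no output)
```

View pics/o1_t.png

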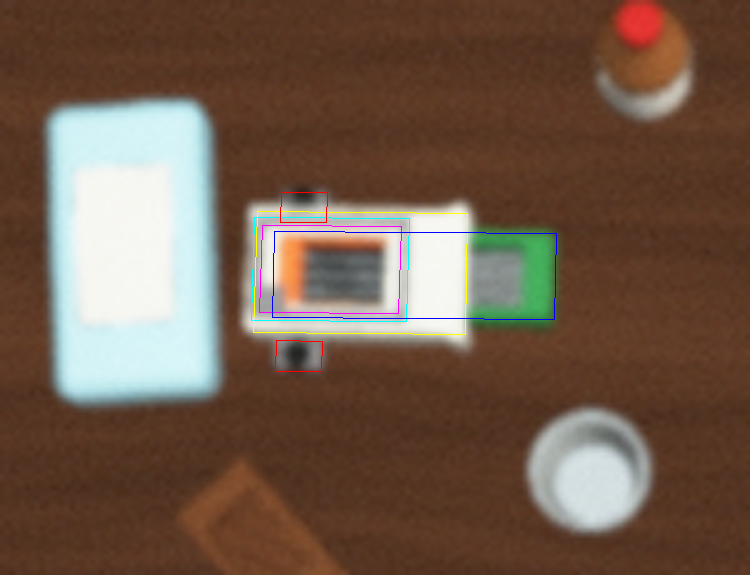

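View pics/o1_s.png

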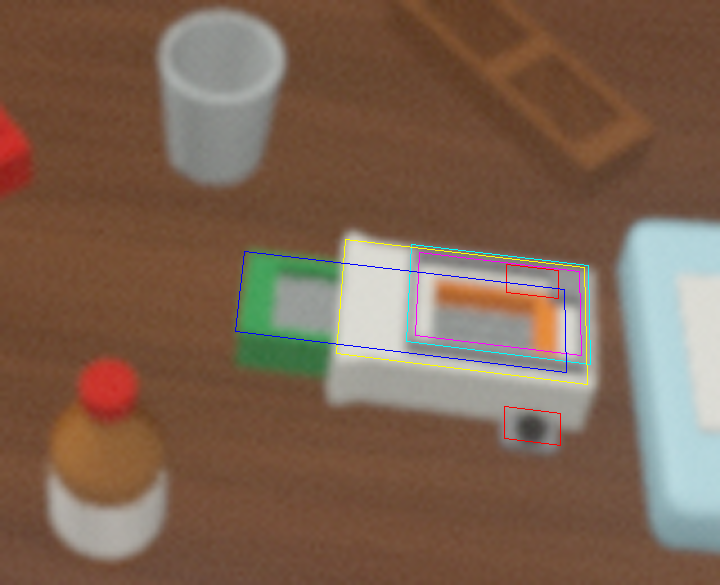

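```bash
cat > d.py <<'E'
# usage: d.py x y z [jawyaw_deg]: tool-frame delta from present pose; tool y down
from h import *
import sys
def rep(x,y,z,yaw=None):
    s=sense(); q=s["ee_rot"]; R=Ro.from_quat(np.r_[q[1:],q[0]]).as_matrix()
    print("t",round(s["time_s"],2),"pos",s["eef_pos"].round(1),"jawyaw",np.degrees(np.arctan2(R[1,2],R[0,2])).round(2),"down",R[:,1].round(3),"q1,q6",s["joints"][[0,5]].round(2),"F",s["force"].round(1),"M",s["wrist_torque"].round(2),"w",round(s["grip_width"]*85.4,1))
    if x is None: return
    if yaw is not None:
        a=np.radians(yaw); Z=np.array([np.cos(a),np.sin(a),0]); Y=np.array([0,0,-1.]); G=np.c_[np.cross(Y,Z),Y,Z]
        print("rotvec tool",Ro.from_matrix(R.T@G).as_rotvec().round(4))
        print("delta in final tool axes",(G.T@(np.array([x,y,z])-s["eef_pos"])).round(1))
    print("delta in tool axes",(R.T@(np.array([x,y,z])-s["eef_pos"])).round(1))
if __name__=="__main__":
    a=[float(v) for v in sys.argv[1:]]
    rep(*(a if a else (None,)*3))
E
python3 d.py 588.5 131 231 0; python3 d.py 588.5 131 231 180
```

```text
t 0.3 pos [ 168.5 -497.1  231.1] jawyaw -71.28 down [-0.  0. -1.] q1,q6 [-1.47 -0.22] F [-0.4  0.1  0.5] M [-0.01 -0.01 -0.01] w 85.7
rotvec tool [ 3.000e-04 -1.244e+00 -3.000e-04]
delta in final tool axes [-6.281e+02  1.000e-01  4.200e+02]
delta in tool axes [-5.994e+02  4.000e-01 -4.601e+02]
t 0.3 pos [ 168.5 -497.1  231.1] jawyaw -71.28 down [-0.  0. -1.] q1,q6 [-1.47 -0.22] F [-0.4  0.1  0.5] M [-0.01 -0.01 -0.01] w 85.7
rotvec tool [4.0000e-04 1.8976e+00 4.0000e-04]
delta in final tool axes [ 6.281e+02  1.000e-01 -4.200e+02]
delta in tool axes [-5.994e+02  4.000e-01 -4.601e+02]
```

```bash
python3 -m handwheel '[{"grip":85,"wy":-0.1244},{"wy":-0.1244},{"wy":-0.1244},{"wy":-0.1244},{"wy":-0.1244},{"wy":-0.1244},{"wy":-0.1244},{"wy":-0.1244},{"wy":-0.1244},{"wy":-0.1244}]' 60; python3 -m handwheel '[{"tx":-30,"tz":20},{"tx":-30,"tz":20},{"tx":-30,"tz":20},{"tx":-30,"tz":20},{"tx":-30,"tz":20},{"tx":-30,"tz":20},{"tx":-30,"tz":20},{"tx":-30,"tz":20},{"tx":-30,"tz":20},{"tx":-30,"tz":20}]'; python3 -m handwheel '[{"tx":-30,"tz":20},{"tx":-30,"tz":20},{"tx":-30,"tz":20},{"tx":-30,"tz":20},{"tx":-30,"tz":20},{"tx":-30,"tz":20},{"tx":-30,"tz":20},{"tx":-30,"tz":20},{"tx":-30,"tz":20},{"tx":-30,"tz":20}]'; python3 d.py 588.5 133 60 0
```

```text
t 0.3 pos [ 168.5 -497.1  231.1] jawyaw -71.28 down [-0.  0. -1.] q1,q6 [-1.47 -0.22] F [-0.4  0.1  0.5] M [-0.01 -0.01 -0.01] w 85.7
rotvec tool [ 3.000e-04 -1.244e+00 -3.000e-04]
delta in final tool axes [-630.1  171.1  420. ]
delta in tool axes [-600.   171.4 -461.9]invalid input
invalid input
invalid input
```

```bash
python3 -m handwheel '[{"grip":85,"tx":0,"ty":0,"tz":0,"wx":0,"wy":-0.1244,"wz":0}]' 60; python3 -m handwheel '[{"grip":85,"tx":0,"ty":0,"tz":0,"wx":0,"wy":-0.1244,"wz":0}]' ;  python3 d.py
```

```text
time_s: 0.38
eef_pos: [168.5, -497.2, 231.2]
ee_rot: [0.158, -0.158, 0.689, -0.689]
force: [0.3, 0.5, 0.1]
grip_width: 0.993
time_s: 0.47
eef_pos: [168.5, -497.2, 231.2]
ee_rot: [0.203, -0.203, 0.678, -0.677]
force: [-0.2, -0.3, -0.4]
grip_width: 0.997
t 0.47 pos [ 168.5 -497.2  231.2] jawyaw -56.7 down [-0.  0. -1.] q1,q6 [-1.47 -0.48] F [-0.2 -0.3 -0.4] M [ 0.03 -0.01 -0.01] w 85.1
```

```bash
python3 -m handwheel '[{"grip":85,"tx":0,"ty":0,"tz":0,"wx":0,"wy":-0.1237,"wz":0},{"grip":85,"tx":0,"ty":0,"tz":0,"wx":0,"wy":-0.1237,"wz":0},{"grip":85,"tx":0,"ty":0,"tz":0,"wx":0,"wy":-0.1237,"wz":0},{"grip":85,"tx":0,"ty":0,"tz":0,"wx":0,"wy":-0.1237,"wz":0},{"grip":85,"tx":0,"ty":0,"tz":0,"wx":0,"wy":-0.1237,"wz":0},{"grip":85,"tx":0,"ty":0,"tz":0,"wx":0,"wy":-0.1237,"wz":0},{"grip":85,"tx":0,"ty":0,"tz":0,"wx":0,"wy":-0.1237,"wz":0},{"grip":85,"tx":0,"ty":0,"tz":0,"wx":0,"wy":-0.1237,"wz":0}]' >/dev/null
python3 -m handwheel '[{"grip":85,"tx":-31,"ty":0,"tz":21,"wx":0,"wy":0,"wz":0},{"grip":85,"tx":-31,"ty":0,"tz":21,"wx":0,"wy":0,"wz":0},{"grip":85,"tx":-31,"ty":0,"tz":21,"wx":0,"wy":0,"wz":0},{"grip":85,"tx":-31,"ty":0,"tz":21,"wx":0,"wy":0,"wz":0},{"grip":85,"tx":-31,"ty":0,"tz":21,"wx":0,"wy":0,"wz":0},{"grip":85,"tx":-31,"ty":0,"tz":21,"wx":0,"wy":0,"wz":0},{"grip":85,"tx":-31,"ty":0,"tz":21,"wx":0,"wy":0,"wz":0},{"grip":85,"tx":-31,"ty":0,"tz":21,"wx":0,"wy":0,"wz":0},{"grip":85,"tx":-31,"ty":0,"tz":21,"wx":0,"wy":0,"wz":0},{"grip":85,"tx":-31,"ty":0,"tz":21,"wx":0,"wy":0,"wz":0}]'
python3 -m handwheel '[{"grip":85,"tx":-31,"ty":0,"tz":21,"wx":0,"wy":0,"wz":0},{"grip":85,"tx":-31,"ty":0,"tz":21,"wx":0,"wy":0,"wz":0},{"grip":85,"tx":-31,"ty":0,"tz":21,"wx":0,"wy":0,"wz":0},{"grip":85,"tx":-31,"ty":0,"tz":21,"wx":0,"wy":0,"wz":0},{"grip":85,"tx":-31,"ty":0,"tz":21,"wx":0,"wy":0,"wz":0},{"grip":85,"tx":-31,"ty":0,"tz":21,"wx":0,"wy":0,"wz":0},{"grip":85,"tx":-31,"ty":0,"tz":21,"wx":0,"wy":0,"wz":0},{"grip":85,"tx":-31,"ty":0,"tz":21,"wx":0,"wy":0,"wz":0},{"grip":85,"tx":-31,"ty":0,"tz":21,"wx":0,"wy":0,"wz":0},{"grip":85,"tx":-31,"ty":0,"tz":21,"wx":0,"wy":0,"wz":0}]'; python3 d.py 588.5 133 60 0.4
```

```text
time_s: 1.97
eef_pos: [380.9, -186.7, 231.5]
ee_rot: [-0.499, 0.499, -0.501, 0.502]
force: [0.6, -0.5, 0.2]
grip_width: 0.997
time_s: 2.8
eef_pos: [592.7, 122.3, 231.2]
ee_rot: [0.499, -0.499, 0.501, -0.501]
force: [0.7, -1.3, 1.2]
grip_width: 0.996
t 2.8 pos [592.7 122.3 231.2] jawyaw -0.31 down [-0. -0. -1.] q1,q6 [0.01 0.02] F [ 0.7 -1.3  1.2] M [-0.04 -0.04 -0.02] w 85.1
rotvec tool [ 0.0001 -0.0123  0.0001]
delta in final tool axes [-10.8 171.2  -4.1]
delta in tool axes [-10.7 171.2  -4.2]
```

```bash
python3 -m handwheel '[{"grip":85,"tx":-5,"ty":41,"tz":-2,"wx":0,"wy":-0.012,"wz":0},{"grip":85,"tx":-5.8,"ty":41,"tz":-2.2,"wx":0,"wy":0,"wz":0},{"grip":85,"tx":0,"ty":41,"tz":0,"wx":0,"wy":0,"wz":0},{"grip":85,"tx":0,"ty":41,"tz":0,"wx":0,"wy":0,"wz":0},{"grip":85,"tx":0,"ty":30,"tz":0,"wx":0,"wy":0,"wz":0},{"grip":85,"tx":0,"ty":17,"tz":0,"wx":0,"wy":0,"wz":0},{"grip":85,"tx":0,"ty":10,"tz":0,"wx":0,"wy":0,"wz":0},{"grip":85,"tx":0,"ty":0,"tz":0,"wx":0,"wy":0,"wz":0}]'; python3 d.py 588.5 133 3 0.4
python3 - <<'E'
from h import *
T=eyes.capture("top")
for uv in ((307,192),(294,203),(344,233),(331,245)): print(ray(T,uv,20).round())
for n in ("top","scene"): cv2.imwrite(f"pics/a_{n}.png",eyes.capture(n)["pixels"][:,:,::-1])
E
```

```text
time_s: 3.47
eef_pos: [586.8, 131.1, 8.4]
ee_rot: [-0.501, 0.502, -0.499, 0.498]
force: [0.2, -0.6, -0.1]
grip_width: 0.993
t 3.47 pos [586.8 131.1   8.4] jawyaw 0.36 down [-0.003 -0.    -1.   ] q1,q6 [0.03 0.02] F [ 0.2 -0.6 -0.1] M [0.02 0.02 0.03] w 84.8
rotvec tool [ 0.0034 -0.0006  0.    ]
delta in final tool axes [-1.8  5.4  1.7]
delta in tool axes [-1.8  5.4  1.7]
[539. -76.  20.]
[503. -35.  20.]
[ 410. -194.   20.]
[ 372. -153.   20.]
```

View pics/a_scene.png

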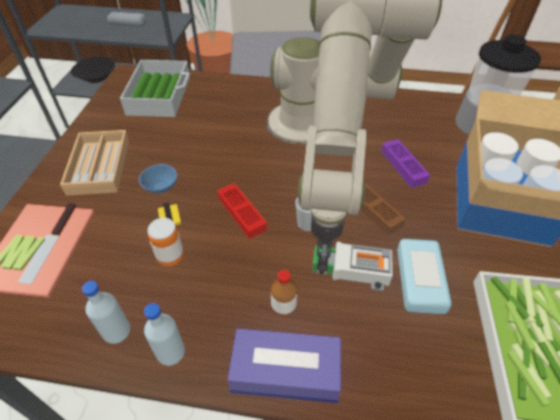

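```bash
python3 -m handwheel '[{"grip":85,"tx":-1,"ty":5.4,"tz":1,"wx":0.003,"wy":0,"wz":0},{"grip":50,"tx":0,"ty":0,"tz":0,"wx":0,"wy":0,"wz":0},{"grip":50,"tx":0,"ty":0,"tz":0,"wx":0,"wy":0,"wz":0},{"grip":50,"tx":0,"ty":0,"tz":0,"wx":0,"wy":0,"wz":0},{"grip":50,"tx":0,"ty":0,"tz":0,"wx":0,"wy":0,"wz":0},{"grip":50,"tx":0,"ty":0,"tz":0,"wx":0,"wy":0,"wz":0},{"grip":50,"tx":0,"ty":0,"tz":0,"wx":0,"wy":0,"wz":0}]' 60; python3 d.py 588.5 133 3 0.4
python3 - <<'E'
from h import *
for n in ("top","scene"): cv2.imwrite(f"pics/b_{n}.png",cv2.resize(eyes.capture(n)["pixels"][100:320,200:420,::-1],None,fx=2.7,fy=2.7))
E
```

```text
time_s: 4.2
eef_pos: [589.2, 132.3, 5.6]
ee_rot: [0.503, -0.5, 0.497, -0.499]
force: [-0.9, 0.7, 6.0]
grip_width: 0.645
t 4.2 pos [589.2 132.3   5.6] jawyaw 0.37 down [ 0.004  0.    -1.   ] q1,q6 [0.03 0.02] F [-0.9  0.7  6. ] M [ 0.04  0.15 -0.04] w 55.1
rotvec tool [-0.0043 -0.0006 -0.0001]
delta in final tool axes [-0.8  2.6 -0.7]
delta in tool axes [-0.8  2.6 -0.7]
```

View pics/b_scene.png

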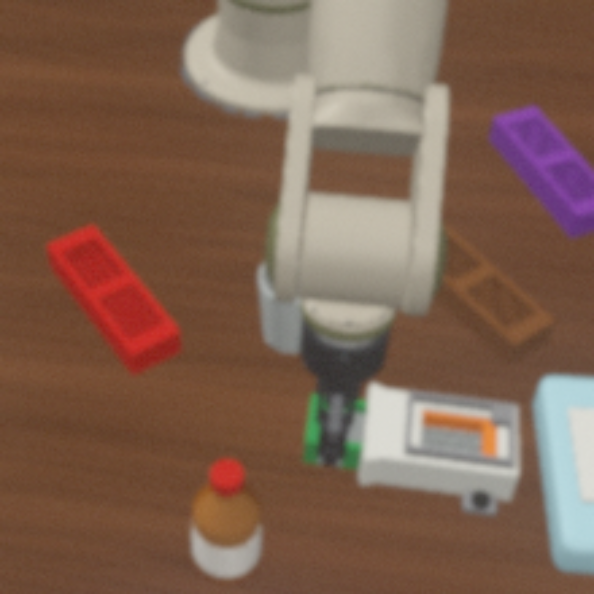

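The fingers have closed on the green end at 55 mm. Next I pull it out.

```bash
python3 -m handwheel '[{"grip":50,"tx":4,"ty":-2.5,"tz":0,"wx":0,"wy":0,"wz":0},{"grip":50,"tx":8,"ty":0,"tz":0,"wx":0,"wy":0,"wz":0},{"grip":50,"tx":12,"ty":0,"tz":0,"wx":0,"wy":0,"wz":0},{"grip":50,"tx":16,"ty":0,"tz":0,"wx":0,"wy":0,"wz":0},{"grip":50,"tx":20,"ty":0,"tz":0,"wx":0,"wy":0,"wz":0}]' 60; python3 d.py
```

```text
time_s: 4.72
eef_pos: [588.7, 71.1, 7.0]
ee_rot: [0.502, -0.501, 0.498, -0.499]
force: [1.3, 0.9, -2.2]
grip_width: 0.648
t 4.72 pos [588.7  71.1   7. ] jawyaw 0.4 down [ 0.002 -0.    -1.   ] q1,q6 [-0.08 -0.08] F [ 1.3  0.9 -2.2] M [-0.18  0.01 -0.03] w 55.3
```

```bash
python3 -m handwheel '[{"grip":50,"tx":24,"ty":0,"tz":0,"wx":0,"wy":0,"wz":0},{"grip":50,"tx":24,"ty":0,"tz":0,"wx":0,"wy":0,"wz":0},{"grip":50,"tx":24,"ty":0,"tz":0,"wx":0,"wy":0,"wz":0},{"grip":50,"tx":24,"ty":0,"tz":0,"wx":0,"wy":0,"wz":0},{"grip":50,"tx":24,"ty":0,"tz":0,"wx":0,"wy":0,"wz":0},{"grip":50,"tx":24,"ty":0,"tz":0,"wx":0,"wy":0,"wz":0},{"grip":50,"tx":24,"ty":0,"tz":0,"wx":0,"wy":0,"wz":0},{"grip":50,"tx":24,"ty":0,"tz":0,"wx":0,"wy":0,"wz":0},{"grip":50,"tx":24,"ty":0,"tz":0,"wx":0,"wy":0,"wz":0},{"grip":50,"tx":18,"ty":0,"tz":0,"wx":0,"wy":0,"wz":0}]' 60; python3 -m handwheel '[{"grip":50,"tx":0,"ty":0,"tz":0,"wx":0,"wy":0,"wz":0},{"grip":68,"tx":0,"ty":0,"tz":0,"wx":0,"wy":0,"wz":0},{"grip":68,"tx":0,"ty":0,"tz":0,"wx":0,"wy":0,"wz":0},{"grip":68,"tx":0,"ty":0,"tz":0,"wx":0,"wy":0,"wz":0}]' 60; python3 d.py
python3 - <<'E'
from h import *
for n in ("top","scene"): cv2.imwrite(f"pics/c_{n}.png",cv2.resize(eyes.capture(n)["pixels"][100:320,180:420,::-1],None,fx=2.7,fy=2.7))
E
```

```text
time_s: 5.55
eef_pos: [589.8, -164.8, 7.0]
ee_rot: [0.502, -0.501, 0.498, -0.499]
force: [0.1, 0.1, -1.4]
grip_width: 0.643
time_s: 5.88
eef_pos: [590.5, -161.3, 7.4]
ee_rot: [0.503, -0.501, 0.498, -0.499]
force: [-0.5, -0.3, 0.9]
grip_width: 0.798
t 5.88 pos [ 590.5 -161.3    7.4] jawyaw 0.4 down [ 0.003  0.    -1.   ] q1,q6 [-0.46 -0.47] F [-0.5 -0.3  0.9] M [-0.02 -0.03 -0.03] w 68.2
```

View pics/c_scene.png

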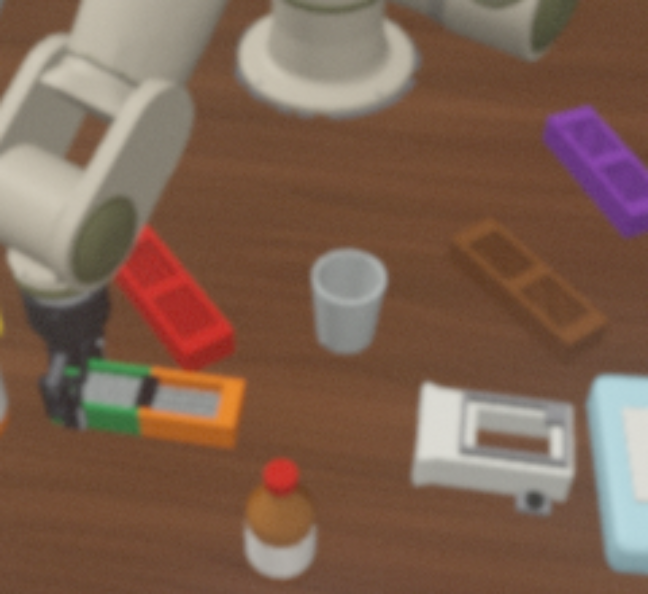

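View pics/c_top.png

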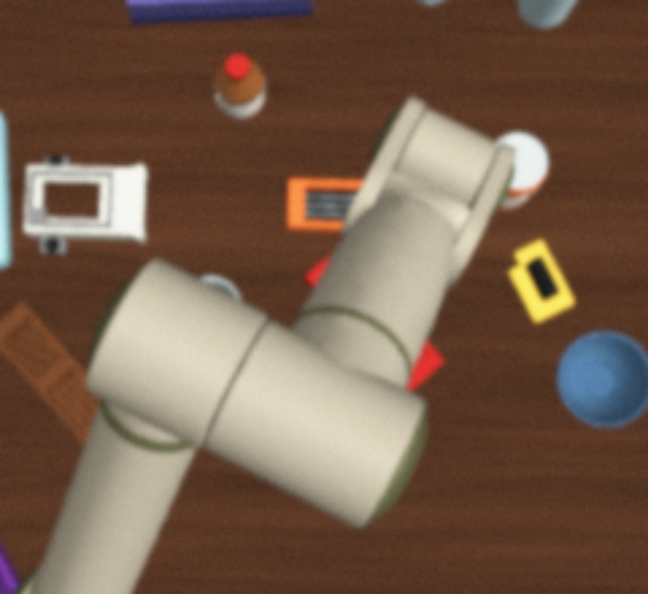

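```bash
python3 - <<'E'
from h import *
T=eyes.capture("top")
for u,v in ((290,179),(288,230)): print(ray(T,unc(u,v,2.7,180,100),34).round(1))
S=eyes.capture("scene")
for u,v in ((246,379),(236,415)): print(ray(S,unc(u,v,2.7,180,100),34).round(1))
E
python3 d.py 589.5 -100 5.5 0.4
```

```text
[620.2 -10.8  34. ]
[559.   -9.3  34. ]
[562.2  -7.5  34. ]
[605.6  -9.4  34. ]
t 6.08 pos [ 590.7 -161.2    7.5] jawyaw 0.41 down [ 0.003  0.    -1.   ] q1,q6 [-0.46 -0.47] F [-0.  -0.8 -0.4] M [ 0.02 -0.01 -0.01] w 68.0
rotvec tool [-0.0031  0.0003  0.    ]
delta in final tool axes [-61.3   2.   -0.8]
delta in tool axes [-61.3   2.   -0.8]
```

```bash
python3 -m handwheel '[{"grip":68,"tx":-15,"ty":0.5,"tz":0,"wx":-0.003,"wy":0,"wz":0},{"grip":68,"tx":-20,"ty":0.5,"tz":-0.5,"wx":0,"wy":0,"wz":0},{"grip":68,"tx":-16,"ty":0.5,"tz":-0.5,"wx":0,"wy":0,"wz":0},{"grip":68,"tx":-9.5,"ty":0,"tz":0,"wx":0,"wy":0,"wz":0},{"grip":50,"tx":0,"ty":0,"tz":0,"wx":0,"wy":0,"wz":0},{"grip":50,"tx":0,"ty":0,"tz":0,"wx":0,"wy":0,"wz":0},{"grip":50,"tx":0,"ty":0,"tz":0,"wx":0,"wy":0,"wz":0},{"grip":50,"tx":0,"ty":0,"tz":0,"wx":0,"wy":0,"wz":0}]' 80; python3 d.py
```

```text
time_s: 6.75
eef_pos: [589.7, -101.5, 6.5]
ee_rot: [0.502, -0.501, 0.498, -0.499]
force: [0.3, 3.5, 5.7]
grip_width: 0.642
t 6.75 pos [ 589.7 -101.5    6.5] jawyaw 0.34 down [ 0.001  0.    -1.   ] q1,q6 [-0.37 -0.37] F [0.3 3.5 5.7] M [ 0.55  0.16 -0.06] w 54.8
```

```bash
python3 -m handwheel '[{"grip":50,"tx":0,"ty":-8,"tz":0,"wx":0,"wy":0,"wz":0},{"grip":50,"tx":3,"ty":-24,"tz":0,"wx":0,"wy":0,"wz":0},{"grip":50,"tx":4,"ty":-24,"tz":0,"wx":0,"wy":0,"wz":0},{"grip":50,"tx":3,"ty":-14,"tz":0,"wx":0,"wy":0,"wz":0},{"grip":50,"tx":0,"ty":0,"tz":0,"wx":0,"wy":0.06,"wz":0},{"grip":50,"tx":0,"ty":0,"tz":0,"wx":0,"wy":0.12,"wz":0}]' 80; python3 d.py
python3 - <<'E'
from h import *
for n in ("scene",): cv2.imwrite(f"pics/d_{n}.png",cv2.resize(eyes.capture(n)["pixels"][120:320,120:380,::-1],None,fx=2.7,fy=2.7))
E
```

```text
time_s: 7.25
eef_pos: [589.6, -112.4, 77.1]
ee_rot: [-0.454, 0.454, -0.542, 0.543]
force: [-0.6, -0.2, -2.2]
grip_width: 0.644
t 7.25 pos [ 589.6 -112.4   77.1] jawyaw -10.14 down [ 0.002 -0.001 -1.   ] q1,q6 [-0.38 -0.21] F [-0.6 -0.2 -2.2] M [-0.    0.   -0.02] w 55.0
```

View pics/d_scene.png

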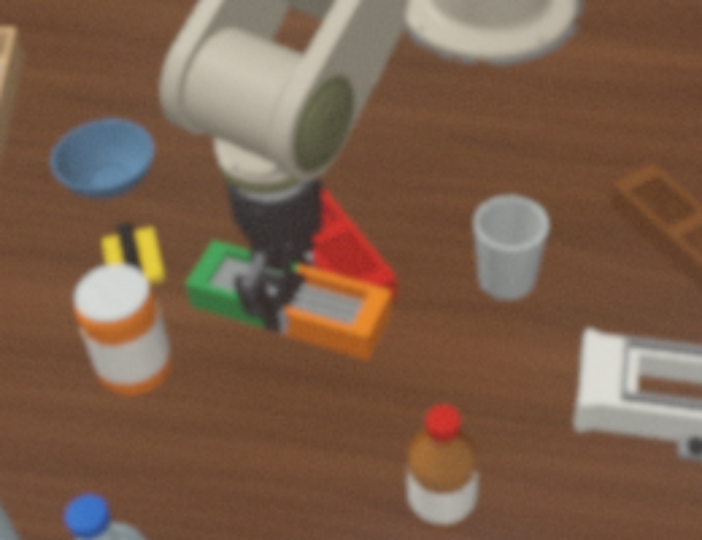

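The cassette is held level and centred, green at (225,285) and orange at (345,315). I'll continue the turn.

```bash
python3 -m handwheel '[{"grip":50,"tx":0,"ty":0,"tz":0,"wx":0,"wy":0.123,"wz":0},{"grip":50,"tx":0,"ty":0,"tz":0,"wx":0,"wy":0.123,"wz":0},{"grip":50,"tx":0,"ty":0,"tz":0,"wx":0,"wy":0.123,"wz":0},{"grip":50,"tx":0,"ty":0,"tz":0,"wx":0,"wy":0.123,"wz":0},{"grip":50,"tx":0,"ty":0,"tz":0,"wx":0,"wy":0.123,"wz":0},{"grip":50,"tx":0,"ty":0,"tz":0,"wx":0,"wy":0.123,"wz":0},{"grip":50,"tx":0,"ty":0,"tz":0,"wx":0,"wy":0.123,"wz":0},{"grip":50,"tx":0,"ty":0,"tz":0,"wx":0,"wy":0.123,"wz":0},{"grip":50,"tx":0,"ty":0,"tz":0,"wx":0,"wy":0.123,"wz":0},{"grip":50,"tx":0,"ty":0,"tz":0,"wx":0,"wy":0.123,"wz":0}]' 80
python3 -m handwheel '[{"grip":50,"tx":0,"ty":0,"tz":0,"wx":0,"wy":0.123,"wz":0},{"grip":50,"tx":0,"ty":0,"tz":0,"wx":0,"wy":0.123,"wz":0},{"grip":50,"tx":0,"ty":0,"tz":0,"wx":0,"wy":0.123,"wz":0},{"grip":50,"tx":0,"ty":0,"tz":0,"wx":0,"wy":0.123,"wz":0},{"grip":50,"tx":0,"ty":0,"tz":0,"wx":0,"wy":0.123,"wz":0},{"grip":50,"tx":0,"ty":0,"tz":0,"wx":0,"wy":0.123,"wz":0},{"grip":50,"tx":0,"ty":0,"tz":0,"wx":0,"wy":0.123,"wz":0},{"grip":50,"tx":0,"ty":0,"tz":0,"wx":0,"wy":0.123,"wz":0},{"grip":50,"tx":0,"ty":0,"tz":0,"wx":0,"wy":0.123,"wz":0},{"grip":50,"tx":0,"ty":0,"tz":0,"wx":0,"wy":0.123,"wz":0}]' 80; python3 d.py 589 -114 7 -179.6
```

```text
time_s: 8.13
eef_pos: [589.0, -111.8, 75.7]
ee_rot: [-0.057, 0.058, -0.705, 0.705]
force: [-0.4, 0.4, -2.3]
grip_width: 0.635
time_s: 8.97
eef_pos: [589.0, -111.8, 75.7]
ee_rot: [0.36, -0.359, -0.609, 0.609]
force: [0.5, -0.4, -2.3]
grip_width: 0.637
t 8.97 pos [ 589.  -111.8   75.7] jawyaw -151.12 down [-0.001 -0.    -1.   ] q1,q6 [-0.38  2.26] F [ 0.5 -0.4 -2.3] M [-0.05 -0.05  0.  ] w 54.4
rotvec tool [-8.00e-04  4.97e-01  1.00e-04]
delta in final tool axes [-2.2 68.7  0. ]
delta in tool axes [-1.9 68.7  1. ]
```

```bash
python3 -m handwheel '[{"grip":50,"tx":0,"ty":0,"tz":0,"wx":0,"wy":0.122,"wz":0},{"grip":50,"tx":0,"ty":0,"tz":0,"wx":0,"wy":0.122,"wz":0},{"grip":50,"tx":0,"ty":0,"tz":0,"wx":0,"wy":0.122,"wz":0},{"grip":50,"tx":0,"ty":20,"tz":0,"wx":0,"wy":0.122,"wz":0},{"grip":50,"tx":0,"ty":30,"tz":0,"wx":0,"wy":0,"wz":0},{"grip":50,"tx":0,"ty":0,"tz":0,"wx":0,"wy":0,"wz":0},{"grip":50,"tx":0,"ty":0,"tz":0,"wx":0,"wy":0,"wz":0}]' 80; python3 d.py 589 -114 7 -179.6
```

```text
time_s: 9.55
eef_pos: [588.4, -111.4, 25.1]
ee_rot: [0.496, -0.493, -0.505, 0.506]
force: [-0.2, -0.1, -1.2]
grip_width: 0.64
t 9.55 pos [ 588.4 -111.4   25.1] jawyaw -178.75 down [-0.003  0.001 -1.   ] q1,q6 [-0.38  2.74] F [-0.2 -0.1 -1.2] M [-0.    0.01  0.  ] w 54.6
rotvec tool [-0.0031  0.0149  0.0011]
delta in final tool axes [-2.6 18.1 -0.5]
delta in tool axes [-2.7 18.1 -0.6]
```

```bash
python3 -m handwheel '[{"grip":50,"tx":0,"ty":8,"tz":0,"wx":-0.003,"wy":0.0149,"wz":0},{"grip":50,"tx":0,"ty":6,"tz":0,"wx":0,"wy":0,"wz":0},{"grip":50,"tx":0,"ty":3.5,"tz":0,"wx":0,"wy":0,"wz":0},{"grip":50,"tx":0,"ty":0,"tz":0,"wx":0,"wy":0,"wz":0}]' 80; python3 d.py 589 -114 7 -179.6
python3 -m handwheel '[{"grip":68,"tx":0,"ty":0,"tz":0,"wx":0,"wy":0,"wz":0},{"grip":68,"tx":0,"ty":0,"tz":0,"wx":0,"wy":0,"wz":0},{"grip":68,"tx":0,"ty":-10,"tz":0,"wx":0,"wy":0,"wz":0},{"grip":68,"tx":0,"ty":-35,"tz":0,"wx":0,"wy":0,"wz":0},{"grip":68,"tx":0,"ty":-30,"tz":0,"wx":0,"wy":-0.1,"wz":0},{"grip":68,"tx":0,"ty":0,"tz":0,"wx":0,"wy":-0.123,"wz":0},{"grip":68,"tx":0,"ty":0,"tz":0,"wx":0,"wy":-0.123,"wz":0},{"grip":68,"tx":0,"ty":0,"tz":0,"wx":0,"wy":-0.123,"wz":0}]' 80
python3 -m handwheel '[{"grip":68,"tx":0,"ty":0,"tz":0,"wx":0,"wy":-0.123,"wz":0},{"grip":68,"tx":0,"ty":0,"tz":0,"wx":0,"wy":-0.123,"wz":0},{"grip":68,"tx":0,"ty":0,"tz":0,"wx":0,"wy":-0.123,"wz":0},{"grip":68,"tx":0,"ty":0,"tz":0,"wx":0,"wy":-0.123,"wz":0},{"grip":68,"tx":0,"ty":0,"tz":0,"wx":0,"wy":-0.123,"wz":0},{"grip":68,"tx":0,"ty":0,"tz":0,"wx":0,"wy":-0.123,"wz":0},{"grip":68,"tx":0,"ty":0,"tz":0,"wx":0,"wy":-0.123,"wz":0},{"grip":68,"tx":0,"ty":0,"tz":0,"wx":0,"wy":-0.123,"wz":0},{"grip":68,"tx":0,"ty":0,"tz":0,"wx":0,"wy":-0.123,"wz":0},{"grip":68,"tx":0,"ty":0,"tz":0,"wx":0,"wy":-0.123,"wz":0}]' 80
python3 -m handwheel '[{"grip":68,"tx":0,"ty":0,"tz":0,"wx":0,"wy":-0.123,"wz":0},{"grip":68,"tx":0,"ty":0,"tz":0,"wx":0,"wy":-0.123,"wz":0},{"grip":68,"tx":0,"ty":0,"tz":0,"wx":0,"wy":-0.123,"wz":0},{"grip":68,"tx":0,"ty":0,"tz":0,"wx":0,"wy":-0.123,"wz":0},{"grip":68,"tx":0,"ty":0,"tz":0,"wx":0,"wy":-0.123,"wz":0},{"grip":68,"tx":0,"ty":0,"tz":0,"wx":0,"wy":-0.123,"wz":0},{"grip":68,"tx":0,"ty":0,"tz":0,"wx":0,"wy":-0.123,"wz":0},{"grip":68,"tx":0,"ty":0,"tz":0,"wx":0,"wy":-0.123,"wz":0},{"grip":68,"tx":0,"ty":0,"tz":0,"wx":0,"wy":-0.123,"wz":0},{"grip":68,"tx":0,"ty":0,"tz":0,"wx":0,"wy":-0.123,"wz":0}]' 80
python3 d.py 589 -150 7 0.4
python3 - <<'E'
from h import *
for n in ("scene","top"): cv2.imwrite(f"pics/e_{n}.png",cv2.resize(eyes.capture(n)["pixels"][100:320,140:410,::-1],None,fx=2.7,fy=2.7))
E
```

```text
time_s: 9.88
eef_pos: [589.1, -111.2, 8.0]
ee_rot: [-0.498, 0.499, 0.502, -0.501]
force: [-1.1, -0.1, -2.2]
grip_width: 0.643
t 9.88 pos [ 589.1 -111.2    8. ] jawyaw -179.68 down [ 0.002  0.    -1.   ] q1,q6 [-0.38  2.75] F [-1.1 -0.1 -2.2] M [-0.    0.04  0.03] w 54.9
rotvec tool [ 0.0023 -0.0015  0.0003]
delta in final tool axes [-2.8  1.   0.1]
delta in tool axes [-2.8  1.   0.1]
time_s: 10.55
eef_pos: [589.6, -111.5, 85.3]
ee_rot: [-0.365, 0.369, 0.605, -0.604]
force: [0.4, 0.1, -0.7]
grip_width: 0.795
time_s: 11.38
eef_pos: [589.4, -111.4, 84.7]
ee_rot: [-0.051, 0.048, -0.705, 0.706]
force: [-0.2, -0.6, -0.3]
grip_width: 0.798
time_s: 12.22
eef_pos: [589.5, -111.4, 84.8]
ee_rot: [-0.448, 0.446, -0.547, 0.549]
force: [0.6, -0.6, -0.4]
grip_width: 0.797
t 12.22 pos [ 589.5 -111.4   84.8] jawyaw -11.53 down [ 0.005 -0.001 -1.   ] q1,q6 [-0.38 -0.18] F [ 0.6 -0.6 -0.4] M [-0.01 -0.   -0.02] w 68.1
rotvec tool [-4.500e-03 -2.083e-01  1.000e-04]
delta in final tool axes [38.6 77.8 -0.7]
delta in tool axes [38.  77.8  6.9]
```

View pics/e_scene.png

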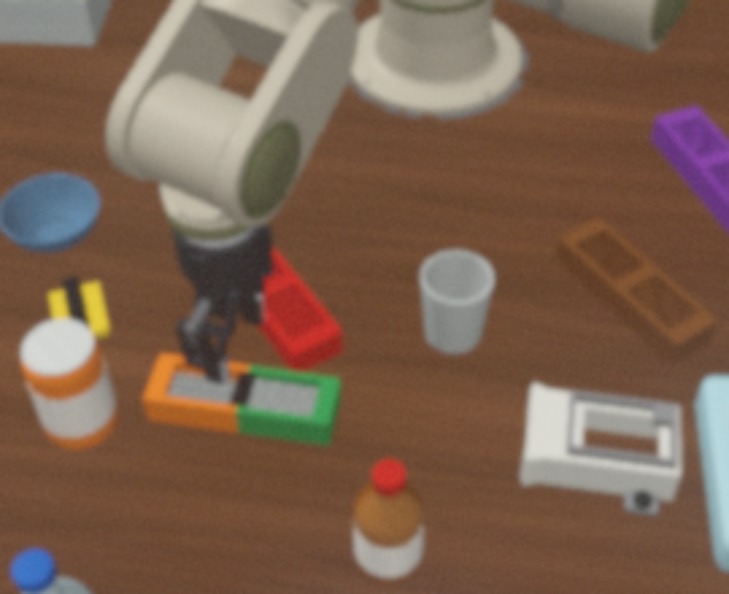

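View pics/e_top.png

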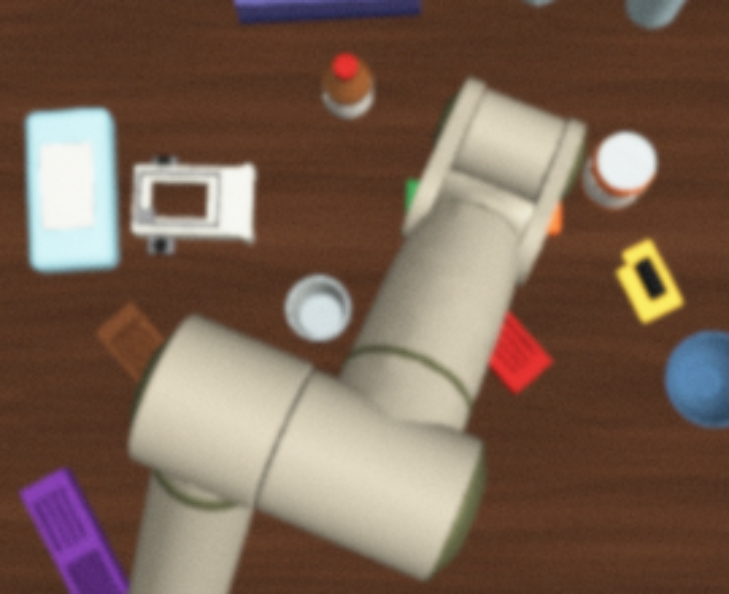

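```bash
python3 -m handwheel '[{"grip":68,"tx":0,"ty":0,"tz":0,"wx":-0.0045,"wy":-0.104,"wz":0},{"grip":68,"tx":0,"ty":0,"tz":0,"wx":0,"wy":-0.104,"wz":0},{"grip":68,"tx":31,"ty":0,"tz":0,"wx":0,"wy":0,"wz":0},{"grip":68,"tx":31,"ty":0,"tz":0,"wx":0,"wy":0,"wz":0},{"grip":68,"tx":0,"ty":25,"tz":0,"wx":0,"wy":0,"wz":0},{"grip":68,"tx":0,"ty":0,"tz":0,"wx":0,"wy":0,"wz":0},{"grip":68,"tx":0,"ty":0,"tz":0,"wx":0,"wy":0,"wz":0}]' 80; python3 d.py 589.2 -174 7.5 0.4
```

```text
time_s: 12.9
eef_pos: [588.5, -172.8, 58.1]
ee_rot: [0.499, -0.5, 0.502, -0.499]
force: [0.6, 0.6, 0.8]
grip_width: 0.796
t 12.9 pos [ 588.5 -172.8   58.1] jawyaw -0.13 down [-0.003  0.002 -1.   ] q1,q6 [-0.48 -0.47] F [0.6 0.6 0.8] M [-0.03 -0.03  0.04] w 68.0
rotvec tool [ 0.0034 -0.0093 -0.002 ]
delta in final tool axes [ 1.2 50.6  0.7]
delta in tool axes [ 1.3 50.6  0.8]
```

```bash
python3 -m handwheel '[{"grip":68,"tx":1,"ty":20,"tz":0.7,"wx":0,"wy":-0.009,"wz":0},{"grip":68,"tx":0,"ty":18,"tz":0,"wx":0,"wy":0,"wz":0},{"grip":68,"tx":0,"ty":11.5,"tz":0,"wx":0,"wy":0,"wz":0},{"grip":68,"tx":0,"ty":0,"tz":0,"wx":0,"wy":0,"wz":0},{"grip":50,"tx":0,"ty":0,"tz":0,"wx":0,"wy":0,"wz":0},{"grip":50,"tx":0,"ty":0,"tz":0,"wx":0,"wy":0,"wz":0},{"grip":50,"tx":0,"ty":0,"tz":0,"wx":0,"wy":0,"wz":0},{"grip":50,"tx":0,"ty":0,"tz":0,"wx":0,"wy":0,"wz":0}]' 60; python3 d.py 588.8 -80 8 0.4
```

```text
time_s: 13.57
eef_pos: [590.4, -174.3, 10.1]
ee_rot: [0.502, -0.502, 0.498, -0.498]
force: [-0.0, 1.0, 5.1]
grip_width: 0.643
t 13.57 pos [ 590.4 -174.3   10.1] jawyaw 0.54 down [ 0.  0. -1.] q1,q6 [-0.48 -0.49] F [-0.   1.   5.1] M [ 0.16  0.09 -0.06] w 54.9
rotvec tool [-0.0004  0.0024 -0.    ]
delta in final tool axes [-94.3   2.1  -1. ]
delta in tool axes [-94.3   2.1  -0.7]
```

```bash
python3 -m handwheel '[{"grip":50,"tx":-6,"ty":-1,"tz":-0.5,"wx":0,"wy":0,"wz":0},{"grip":50,"tx":-14,"ty":0,"tz":-0.5,"wx":0,"wy":0,"wz":0},{"grip":50,"tx":-20,"ty":0,"tz":0,"wx":0,"wy":0,"wz":0},{"grip":50,"tx":-24,"ty":0,"tz":0,"wx":0,"wy":0,"wz":0},{"grip":50,"tx":-24,"ty":0,"tz":0,"wx":0,"wy":0,"wz":0},{"grip":50,"tx":-24,"ty":0,"tz":0,"wx":0,"wy":0,"wz":0},{"grip":50,"tx":-24,"ty":0,"tz":0,"wx":0,"wy":0,"wz":0},{"grip":50,"tx":-20,"ty":0,"tz":0,"wx":0,"wy":0,"wz":0},{"grip":50,"tx":-10,"ty":0,"tz":0,"wx":0,"wy":0,"wz":0},{"grip":50,"tx":0,"ty":0,"tz":0,"wx":0,"wy":0,"wz":0}]' 60; python3 d.py 589.2 30 8 0.4
python3 - <<'E'
from h import *
for n in ("scene","top"): cv2.imwrite(f"pics/f_{n}.png",cv2.resize(eyes.capture(n)["pixels"][120:300,180:400,::-1],None,fx=3.3,fy=3.3))
E
```

```text
time_s: 14.4
eef_pos: [586.9, -5.6, 10.2]
ee_rot: [-0.503, 0.503, -0.498, 0.496]
force: [-1.0, 1.6, 1.9]
grip_width: 0.638
t 14.4 pos [586.9  -5.6  10.2] jawyaw 0.71 down [-0.002  0.001 -1.   ] q1,q6 [-0.21 -0.22] F [-1.   1.6  1.9] M [ 0.19 -0.02  0.06] w 54.5
rotvec tool [ 0.0016  0.0053 -0.0013]
delta in final tool axes [-35.6   2.2   2.6]
delta in tool axes [-35.6   2.2   2.8]
```

View pics/f_scene.png

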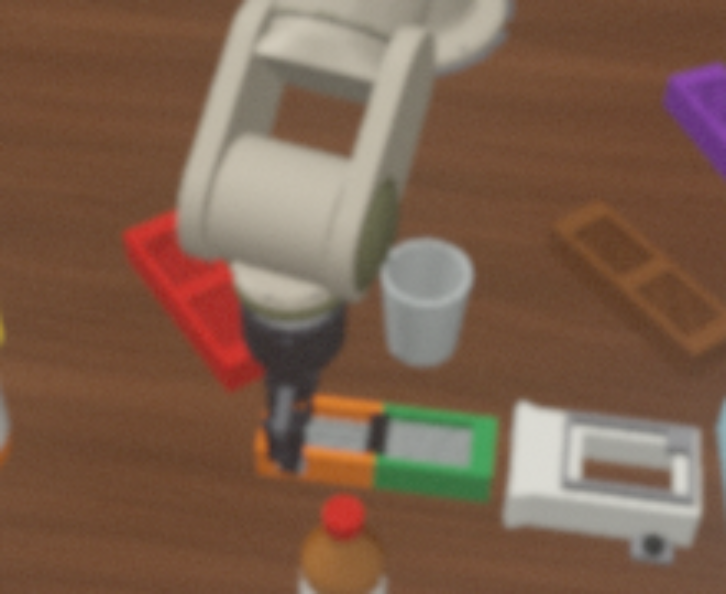

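View pics/f_top.png

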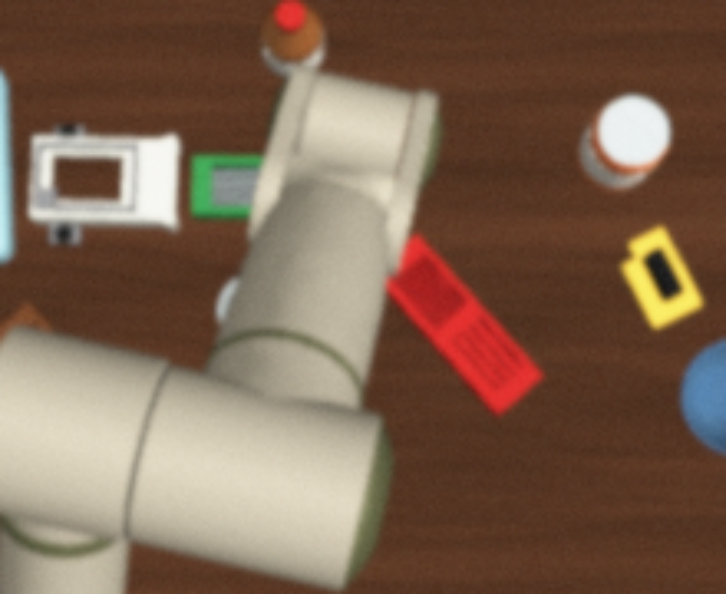

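```bash
python3 -m handwheel '[{"grip":50,"tx":-2,"ty":-1,"tz":2,"wx":0,"wy":0.004,"wz":0},{"grip":50,"tx":-6,"ty":0,"tz":0,"wx":0,"wy":0,"wz":0},{"grip":50,"tx":-8,"ty":0,"tz":0,"wx":0,"wy":0,"wz":0},{"grip":50,"tx":-8,"ty":0,"tz":0,"wx":0,"wy":0,"wz":0},{"grip":50,"tx":-8,"ty":0,"tz":0,"wx":0,"wy":0,"wz":0},{"grip":50,"tx":-8,"ty":0,"tz":0,"wx":0,"wy":0,"wz":0}]' 60; python3 d.py 589.2 135 8 0.4
```

```text
time_s: 15.0
eef_pos: [588.8, 32.7, 10.9]
ee_rot: [-0.501, 0.502, -0.499, 0.498]
force: [-0.3, 0.8, -2.1]
grip_width: 0.642
t 15.0 pos [588.8  32.7  10.9] jawyaw 0.32 down [-0.002  0.001 -1.   ] q1,q6 [-0.14 -0.15] F [-0.3  0.8 -2.1] M [-0.14  0.05 -0.05] w 54.8
rotvec tool [ 0.0018 -0.0013 -0.0008]
delta in final tool axes [-102.3    2.9    1.1]
delta in tool axes [-102.3    2.9    1. ]
```

```bash
python3 -m handwheel '[{"grip":50,"tx":-11,"ty":0,"tz":0,"wx":0,"wy":0,"wz":0},{"grip":50,"tx":-12,"ty":0.5,"tz":0,"wx":0,"wy":0,"wz":0},{"grip":50,"tx":-12,"ty":0.5,"tz":0,"wx":0,"wy":0,"wz":0},{"grip":50,"tx":-12,"ty":0,"tz":0,"wx":0,"wy":0,"wz":0},{"grip":50,"tx":-12,"ty":0,"tz":0,"wx":0,"wy":0,"wz":0},{"grip":50,"tx":-10,"ty":0,"tz":0,"wx":0,"wy":0,"wz":0},{"grip":50,"tx":-8,"ty":0,"tz":0,"wx":0,"wy":0,"wz":0}]' 60; python3 d.py 589.2 136 8 0.4
```

```text
time_s: 15.58
eef_pos: [588.5, 110.1, 10.1]
ee_rot: [-0.501, 0.502, -0.499, 0.498]
force: [0.5, -1.8, -0.4]
grip_width: 0.644
t 15.58 pos [588.5 110.1  10.1] jawyaw 0.36 down [-0.001  0.001 -1.   ] q1,q6 [-0.01 -0.02] F [ 0.5 -1.8 -0.4] M [-0.14  0.02 -0.07] w 55.0
rotvec tool [ 0.0013 -0.0008 -0.0007]
delta in final tool axes [-25.9   2.1   0.9]
delta in tool axes [-25.8   2.2   0.9]
```

```bash
python3 -m handwheel '[{"grip":50,"tx":-6,"ty":0,"tz":0,"wx":0,"wy":0,"wz":0},{"grip":50,"tx":-5,"ty":0,"tz":0,"wx":0,"wy":0,"wz":0},{"grip":50,"tx":-4,"ty":0,"tz":0,"wx":0,"wy":0,"wz":0},{"grip":50,"tx":-3,"ty":0,"tz":0,"wx":0,"wy":0,"wz":0}]' 60; python3 d.py 589.2 136 8 0.4;  python3 -m handwheel '[{"grip":50,"tx":-3,"ty":0,"tz":0,"wx":0,"wy":0,"wz":0},{"grip":50,"tx":-3,"ty":0,"tz":0,"wx":0,"wy":0,"wz":0}]' ; python3 d.py
```

```text
time_s: 15.92
eef_pos: [588.5, 127.0, 10.2]
ee_rot: [-0.501, 0.502, -0.499, 0.498]
force: [0.1, -0.9, 0.5]
grip_width: 0.639
t 15.92 pos [588.5 127.   10.2] jawyaw 0.31 down [-0.001  0.001 -1.   ] q1,q6 [0.02 0.01] F [ 0.1 -0.9  0.5] M [-0.2  -0.08 -0.04] w 54.6
rotvec tool [ 0.0012 -0.0016 -0.0006]
delta in final tool axes [-9.   2.2  0.7]
delta in tool axes [-9.   2.2  0.7]
time_s: 16.08
eef_pos: [588.5, 132.7, 10.2]
ee_rot: [-0.501, 0.501, -0.499, 0.498]
force: [0.3, -1.7, 0.7]
grip_width: 0.643
t 16.08 pos [588.5 132.7  10.2] jawyaw 0.29 down [-0.001  0.001 -1.   ] q1,q6 [0.03 0.02] F [ 0.3 -1.7  0.7] M [-0.21 -0.06 -0.06] w 54.9
```

```bash
python3 -m handwheel '[{"grip":50,"tx":-2,"ty":0,"tz":0,"wx":0,"wy":0,"wz":0},{"grip":50,"tx":-2,"ty":0,"tz":0,"wx":0,"wy":0,"wz":0}]' ; python3 -m handwheel '[{"grip":50,"tx":-2,"ty":0,"tz":0,"wx":0,"wy":0,"wz":0}]';python3 -m handwheel '[{"grip":50,"tx":-1.5,"ty":0,"tz":0,"wx":0,"wy":0,"wz":0}]'; python3 d.py
```

```text
time_s: 16.25
eef_pos: [588.4, 136.8, 10.1]
ee_rot: [-0.501, 0.501, -0.499, 0.498]
force: [0.0, -0.5, 0.9]
grip_width: 0.643
time_s: 16.33
eef_pos: [588.4, 138.8, 10.1]
ee_rot: [-0.501, 0.501, -0.499, 0.498]
force: [-0.3, -2.3, 0.9]
grip_width: 0.639
time_s: 16.42
eef_pos: [588.4, 139.0, 10.1]
ee_rot: [-0.501, 0.502, -0.499, 0.499]
force: [-1.5, -18.0, 3.5]
grip_width: 0.643
t 16.42 pos [588.4 139.   10.1] jawyaw 0.33 down [-0.002 -0.002 -1.   ] q1,q6 [0.04 0.03] F [ -1.5 -18.    3.5] M [-2.66  0.17 -0.23] w 54.9
```

Contact with the back stop, 18 N. I'll release, lift and look.

```bash
python3 -m handwheel '[{"grip":50,"tx":0,"ty":0,"tz":0,"wx":0,"wy":0,"wz":0},{"grip":75,"tx":0,"ty":0,"tz":0,"wx":0,"wy":0,"wz":0},{"grip":75,"tx":0,"ty":0,"tz":0,"wx":0,"wy":0,"wz":0},{"grip":75,"tx":0,"ty":-15,"tz":0,"wx":0,"wy":0,"wz":0},{"grip":75,"tx":0,"ty":-40,"tz":0,"wx":0,"wy":0,"wz":0},{"grip":75,"tx":0,"ty":-40,"tz":0,"wx":0,"wy":0,"wz":0},{"grip":75,"tx":0,"ty":-40,"tz":0,"wx":0,"wy":0,"wz":0},{"grip":60,"tx":10,"ty":-40,"tz":0,"wx":0,"wy":0.12,"wz":0},{"grip":45,"tx":20,"ty":0,"tz":0,"wx":0,"wy":0.12,"wz":0}]' ; python3 d.py
python3 -m handwheel '[{"grip":45,"tx":30,"ty":0,"tz":0,"wx":0,"wy":0.12,"wz":0},{"grip":45,"tx":30,"ty":0,"tz":0,"wx":0,"wy":0.12,"wz":0},{"grip":45,"tx":30,"ty":0,"tz":0,"wx":0,"wy":0.12,"wz":0},{"grip":45,"tx":30,"ty":0,"tz":0,"wx":0,"wy":0.12,"wz":0},{"grip":45,"tx":30,"ty":0,"tz":0,"wx":0,"wy":0.12,"wz":0},{"grip":45,"tx":30,"ty":0,"tz":0,"wx":0,"wy":0.12,"wz":0},{"grip":45,"tx":30,"ty":0,"tz":0,"wx":0,"wy":0.12,"wz":0}]'; python3 d.py 506.5 -307.6 110 -62.5
python3 ovs.py g1 588.8 226.2 0.008 -25
```

```text
time_s: 17.17
eef_pos: [589.1, 111.9, 193.5]
ee_rot: [-0.441, 0.434, -0.553, 0.558]
force: [1.2, -0.3, 0.6]
grip_width: 0.612
t 17.17 pos [589.1 111.9 193.5] jawyaw -13.58 down [ 0.012  0.002 -1.   ] q1,q6 [-0.01  0.23] F [ 1.2 -0.3  0.6] M [-0.07 -0.   -0.02] w 52.3
time_s: 17.75
eef_pos: [471.2, -59.5, 185.0]
ee_rot: [0.171, -0.172, 0.686, -0.685]
force: [0.8, -0.7, 1.1]
grip_width: 0.527
t 17.75 pos [471.2 -59.5 185. ] jawyaw -61.92 down [-0.001  0.001 -1.   ] q1,q6 [-0.37  0.71] F [ 0.8 -0.7  1.1] M [0.01 0.02 0.01] w 45.0
rotvec tool [0.0015 0.0102 0.0006]
delta in final tool axes [ 83.2  75.  236.4]
delta in tool axes [ 85.6  74.7 235.6]
```

View pics/g1_t.png

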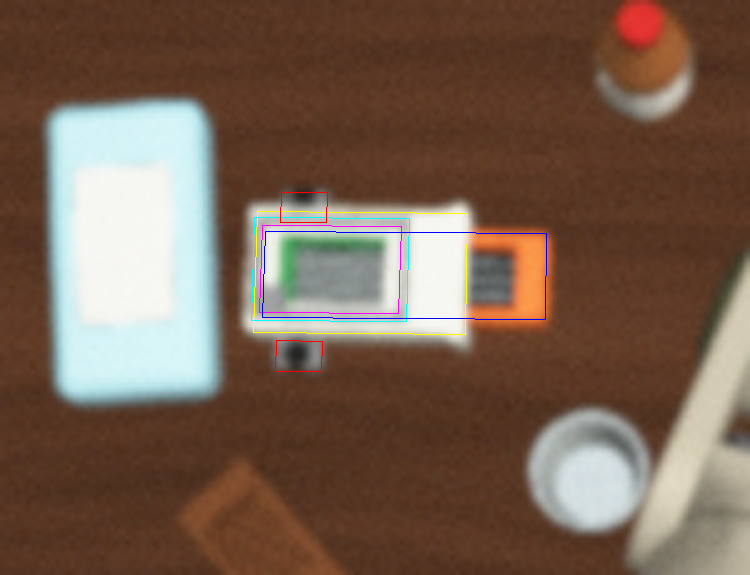

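View pics/g1_s.png

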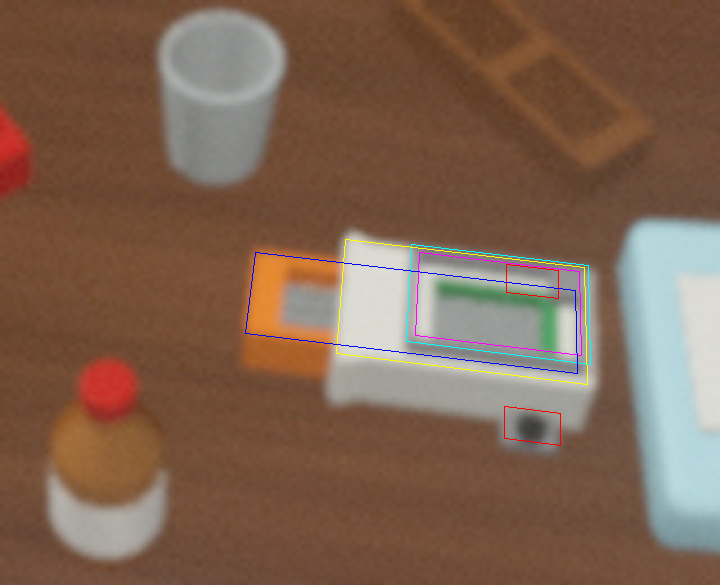

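```bash
python3 - <<'E'
from h import *
T=eyes.capture("top");S=eyes.capture("scene")
cv2.imwrite("pics/now_top.png",T["pixels"][:,:,::-1]);cv2.imwrite("pics/now_scene.png",S["pixels"][:,:,::-1])
def prof(img,uv0,uv1,n=60):
    P=np.linspace(uv0,uv1,n).astype(np.float32); return P,cv2.remap(img.astype(np.float32),P[:,0][None],P[:,1][None],cv2.INTER_LINEAR)[0]
def edge(img,c,xw,z,y0,y1):
    A=proj(c,[(xw,y0,z),(xw,y1,z)]); P,v=prof(img,A[0],A[1]); 
    a,b=v[:8].mean(0),v[-8:].mean(0); d=(b-a)/np.dot(b-a,b-a); s=(v-a)@d
    i=np.argmax(s>0.5); t=i-1+(0.5-s[i-1])/(s[i]-s[i-1]); return y0+(y1-y0)*t/(len(s)-1)
old={"T":cv2.imread("pics/top0.png")[:,:,::-1],"S":cv2.imread("pics/scene0.png")[:,:,::-1]}
for nm,c in(("T",T),("S",S)):
    for x in (565,612):
        print(nm,x,"old green end y",round(edge(old[nm],c,x,34,85,118),1),"new orange end",round(edge(c["pixels"],c,x,34,90,122),1),"mouth face old",round(edge(old[nm],c,x,41.5,135,175),1),"new",round(edge(c["pixels"],c,x,41.5,140,175),1))
E
```

```text
T 565 old green end y 105.8 new orange end 109.1 mouth face old 160.0 new 160.2
T 612 old green end y 106.3 new orange end 109.2 mouth face old 159.5 new 159.5
S 565 old green end y 106.9 new orange end 109.9 mouth face old 159.6 new 159.5
S 612 old green end y 106.7 new orange end 109.8 mouth face old 160.6 new 160.3
```

The measured overhang is 50.4 mm against 50 nominal, so the cassette is home. Next is the cover.

```bash
python3 -m handwheel '[{"grip":45,"tx":8,"ty":0,"tz":23,"wx":0,"wy":0.01,"wz":0},{"grip":45,"tx":8,"ty":0,"tz":24,"wx":0,"wy":0,"wz":0},{"grip":45,"tx":8,"ty":0,"tz":24,"wx":0,"wy":0,"wz":0},{"grip":45,"tx":8,"ty":0,"tz":24,"wx":0,"wy":0,"wz":0},{"grip":45,"tx":8,"ty":0,"tz":24,"wx":0,"wy":0,"wz":0},{"grip":45,"tx":8,"ty":0,"tz":24,"wx":0,"wy":0,"wz":0},{"grip":45,"tx":8,"ty":0,"tz":24,"wx":0,"wy":0,"wz":0},{"grip":45,"tx":8,"ty":10,"tz":24,"wx":0,"wy":0,"wz":0},{"grip":45,"tx":8,"ty":20,"tz":24,"wx":0,"wy":0,"wz":0},{"grip":45,"tx":8,"ty":30,"tz":20,"wx":0,"wy":0,"wz":0}]'; python3 d.py 506.5 -307.6 60 -62.5
```

```text
time_s: 18.78
eef_pos: [513.6, -305.4, 125.8]
ee_rot: [-0.172, 0.17, -0.685, 0.687]
force: [1.1, -0.5, 1.5]
grip_width: 0.529
t 18.78 pos [ 513.6 -305.4  125.8] jawyaw -62.0 down [ 0.003 -0.002 -1.   ] q1,q6 [-0.73  0.35] F [ 1.1 -0.5  1.5] M [ 0.01  0.03 -0.05] w 45.2
rotvec tool [-0.0034  0.0087 -0.0012]
delta in final tool axes [ 7.3 65.8 -1.4]
delta in tool axes [ 7.4 65.8 -1.7]
```

```bash
python3 -m handwheel '[{"grip":45,"tx":4,"ty":25,"tz":-1,"wx":-0.003,"wy":0.008,"wz":0},{"grip":45,"tx":3,"ty":20,"tz":0,"wx":0,"wy":0,"wz":0},{"grip":45,"tx":0,"ty":15,"tz":0,"wx":0,"wy":0,"wz":0},{"grip":45,"tx":0,"ty":0,"tz":0,"wx":0,"wy":0,"wz":0}]'; python3 d.py 506.5 -307.6 14 -62.5
python3 - <<'E'
from h import *
for n in ("scene","top"): cv2.imwrite(f"pics/h_{n}.png",cv2.resize(eyes.capture(n)["pixels"][130:280,100:420,::-1][:, (0 if n=="scene" else 120):(200 if n=="scene" else 320)],None,fx=3.6,fy=3.6))
E
```

```text
time_s: 19.12
eef_pos: [504.2, -304.4, 61.3]
ee_rot: [0.166, -0.17, 0.69, -0.684]
force: [0.1, 0.4, 0.5]
grip_width: 0.528
t 19.12 pos [ 504.2 -304.4   61.3] jawyaw -62.49 down [-0.007  0.008 -1.   ] q1,q6 [-0.74  0.35] F [0.1 0.4 0.5] M [ 0.01  0.03 -0.01] w 45.1
rotvec tool [0.0099 0.0002 0.0026]
delta in final tool axes [-0.6 47.3  3.9]
delta in tool axes [-0.7 47.3  4.4]
```

View pics/h_scene.png

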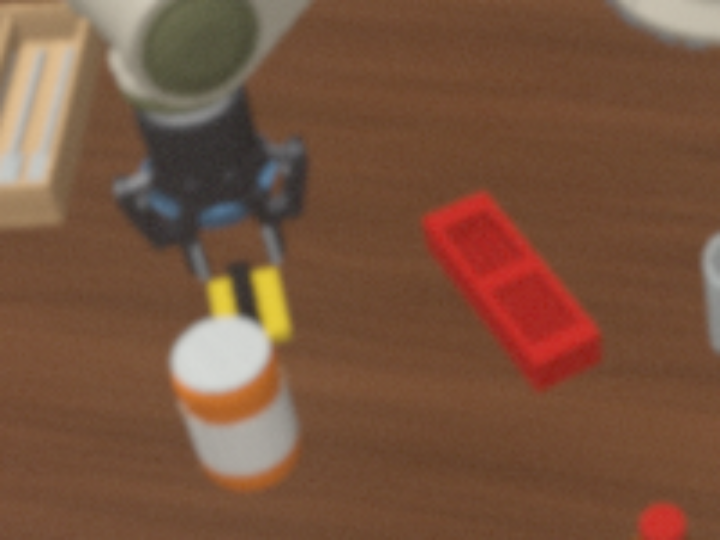

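View pics/h_top.png

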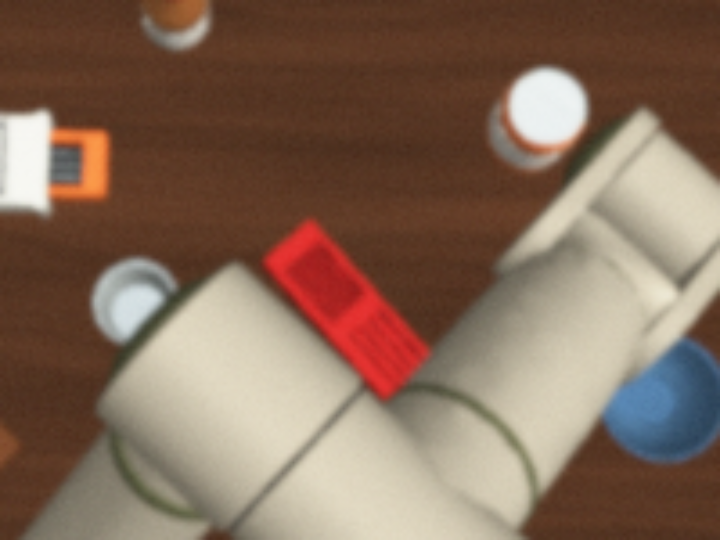

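```bash
python3 -m handwheel '[{"grip":45,"tx":0,"ty":18,"tz":3,"wx":0,"wy":0,"wz":0},{"grip":45,"tx":0,"ty":18,"tz":0,"wx":0,"wy":0,"wz":0},{"grip":45,"tx":0,"ty":9,"tz":0,"wx":0,"wy":0,"wz":0},{"grip":45,"tx":0,"ty":0,"tz":0,"wx":0,"wy":0,"wz":0},{"grip":45,"tx":0,"ty":0,"tz":0,"wx":0,"wy":0,"wz":0}]' 40; python3 d.py 506.5 -307.6 14 -62.5
```

```text
time_s: 19.63
eef_pos: [506.4, -308.6, 20.8]
ee_rot: [0.167, -0.168, 0.688, -0.686]
force: [0.3, -1.0, 0.7]
grip_width: 0.524
t 19.63 pos [ 506.4 -308.6   20.8] jawyaw -62.56 down [-0.002  0.003 -1.   ] q1,q6 [-0.74  0.35] F [ 0.3 -1.   0.7] M [-0.04 -0.01 -0.07] w 44.8
rotvec tool [ 0.0034 -0.001   0.0005]
delta in final tool axes [-0.5  6.8 -0.9]
delta in tool axes [-0.5  6.8 -0.8]
```

```bash
python3 -m handwheel '[{"grip":45,"tx":0,"ty":5.5,"tz":-0.8,"wx":0.003,"wy":0,"wz":0},{"grip":10,"tx":0,"ty":0,"tz":0,"wx":0,"wy":0,"wz":0},{"grip":10,"tx":0,"ty":0,"tz":0,"wx":0,"wy":0,"wz":0},{"grip":10,"tx":0,"ty":0,"tz":0,"wx":0,"wy":0,"wz":0},{"grip":10,"tx":0,"ty":0,"tz":0,"wx":0,"wy":0,"wz":0},{"grip":10,"tx":0,"ty":0,"tz":0,"wx":0,"wy":0,"wz":0}]' 50; python3 d.py 506.5 -307.6 14 -62.5
```

```text
time_s: 20.13
eef_pos: [505.7, -308.0, 15.0]
ee_rot: [0.167, -0.168, 0.687, -0.687]
force: [-0.1, -0.2, 4.5]
grip_width: 0.203
t 20.13 pos [ 505.7 -308.    15. ] jawyaw -62.6 down [-0.001  0.    -1.   ] q1,q6 [-0.74  0.35] F [-0.1 -0.2  4.5] M [0.12 0.07 0.  ] w 17.4
rotvec tool [ 0.0003 -0.0017  0.0005]
delta in final tool axes [-0.9  1.  -0. ]
delta in tool axes [-0.9  1.  -0. ]
```

```bash
python3 -m handwheel '[{"grip":10,"tx":0,"ty":-10,"tz":0,"wx":0,"wy":0,"wz":0},{"grip":10,"tx":0,"ty":-30,"tz":0,"wx":0,"wy":0,"wz":0},{"grip":10,"tx":0,"ty":-40,"tz":0,"wx":0,"wy":0,"wz":0},{"grip":10,"tx":0,"ty":-40,"tz":0,"wx":0,"wy":0,"wz":0},{"grip":10,"tx":0,"ty":-20,"tz":0,"wx":0,"wy":-0.1,"wz":0},{"grip":10,"tx":0,"ty":0,"tz":0,"wx":0,"wy":-0.12,"wz":0},{"grip":10,"tx":0,"ty":0,"tz":0,"wx":0,"wy":-0.12,"wz":0},{"grip":10,"tx":0,"ty":0,"tz":0,"wx":0,"wy":-0.12,"wz":0},{"grip":10,"tx":0,"ty":0,"tz":0,"wx":0,"wy":-0.12,"wz":0},{"grip":10,"tx":0,"ty":0,"tz":0,"wx":0,"wy":-0.12,"wz":0}]'; python3 -m handwheel '[{"grip":10,"tx":0,"ty":0,"tz":0,"wx":0,"wy":-0.12,"wz":0},{"grip":10,"tx":0,"ty":0,"tz":0,"wx":0,"wy":-0.12,"wz":0},{"grip":10,"tx":0,"ty":0,"tz":0,"wx":0,"wy":-0.12,"wz":0},{"grip":10,"tx":0,"ty":0,"tz":0,"wx":0,"wy":-0.04,"wz":0}]'; python3 d.py 589 150 120 0.45
python3 - <<'E'
from h import *
S=eyes.capture("scene");cv2.imwrite(f"pics/i_scene.png",cv2.resize(S["pixels"][110:260,100:300,::-1],None,fx=3.6,fy=3.6))
E
```

```text
time_s: 20.97
eef_pos: [505.5, -307.7, 154.8]
ee_rot: [0.394, -0.395, 0.587, -0.586]
force: [0.8, -0.7, -1.3]
grip_width: 0.203
time_s: 21.3
eef_pos: [505.4, -307.7, 154.8]
ee_rot: [-0.503, 0.504, -0.497, 0.496]
force: [-0.4, -0.8, -1.0]
grip_width: 0.202
t 21.3 pos [ 505.4 -307.7  154.8] jawyaw 0.79 down [-0.002  0.001 -1.   ] q1,q6 [-0.74 -0.76] F [-0.4 -0.8 -1. ] M [-0.04 -0.01 -0.01] w 17.2
rotvec tool [ 0.0017  0.0059 -0.001 ]
delta in final tool axes [-457.1   34.8   87.2]
delta in tool axes [-456.5   35.1   89.9]
```

View pics/i_scene.png

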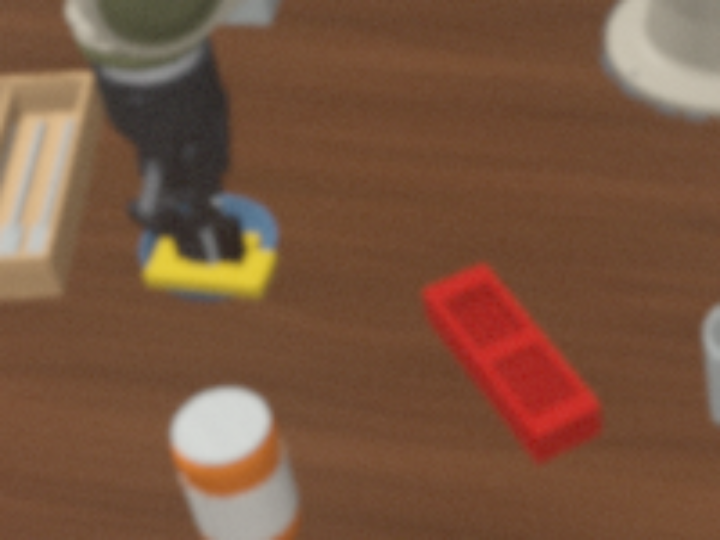

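```bash
python3 -m handwheel '[{"grip":10,"tx":-20,"ty":0,"tz":3,"wx":0,"wy":0.005,"wz":0},{"grip":10,"tx":-35,"ty":0,"tz":6,"wx":0,"wy":0,"wz":0},{"grip":10,"tx":-38,"ty":0,"tz":6,"wx":0,"wy":0,"wz":0},{"grip":10,"tx":-38,"ty":0,"tz":6,"wx":0,"wy":0,"wz":0},{"grip":10,"tx":-38,"ty":0,"tz":6,"wx":0,"wy":0,"wz":0},{"grip":10,"tx":-38,"ty":0,"tz":6,"wx":0,"wy":0,"wz":0},{"grip":10,"tx":-38,"ty":0,"tz":6,"wx":0,"wy":0,"wz":0},{"grip":10,"tx":-38,"ty":0,"tz":6,"wx":0,"wy":0,"wz":0},{"grip":10,"tx":-38,"ty":0,"tz":6,"wx":0,"wy":0,"wz":0},{"grip":10,"tx":-38,"ty":0,"tz":6,"wx":0,"wy":0,"wz":0}]';python3 -m handwheel '[{"grip":10,"tx":-38,"ty":0,"tz":6,"wx":0,"wy":0,"wz":0},{"grip":10,"tx":-38,"ty":0,"tz":6,"wx":0,"wy":0,"wz":0},{"grip":10,"tx":-38,"ty":0,"tz":6,"wx":0,"wy":0,"wz":0},{"grip":10,"tx":-30,"ty":0,"tz":6,"wx":0,"wy":0,"wz":0},{"grip":10,"tx":-20,"ty":0,"tz":0,"wx":0,"wy":0,"wz":0},{"grip":10,"tx":0,"ty":0,"tz":0,"wx":0,"wy":0,"wz":0},{"grip":10,"tx":0,"ty":0,"tz":0,"wx":0,"wy":0,"wz":0}]'; python3 d.py 588.8 245.5 85 0.45
```

```text
time_s: 22.18
eef_pos: [561.4, 53.2, 155.1]
ee_rot: [-0.5, 0.5, -0.5, 0.499]
force: [-0.0, -0.8, -1.5]
grip_width: 0.2
time_s: 22.77
eef_pos: [584.8, 216.0, 154.6]
ee_rot: [-0.5, 0.501, -0.5, 0.499]
force: [-0.1, 0.5, -1.3]
grip_width: 0.202
t 22.77 pos [584.8 216.  154.6] jawyaw 0.19 down [-0.002  0.    -1.   ] q1,q6 [0.17 0.16] F [-0.1  0.5 -1.3] M [ 0.04  0.07 -0.02] w 17.3
rotvec tool [ 0.0019 -0.0046 -0.0005]
delta in final tool axes [-29.5  69.6   4.2]
delta in tool axes [-29.4  69.6   4.2]
```

```bash
python3 - <<'E'
from h import *
T=eyes.capture("top");S=eyes.capture("scene")
I={"T":cv2.imread("pics/now_top.png")[:,:,::-1],"S":cv2.imread("pics/now_scene.png")[:,:,::-1]}
def edge(img,c,p0,p1,n=60,dump=0):
    A=proj(c,[p0,p1]);P=np.linspace(A[0],A[1],n).astype(np.float32)
    v=cv2.remap(img.astype(np.float32),P[:,0][None],P[:,1][None],cv2.INTER_LINEAR)[0].mean(1)
    if dump: print(np.round(v[::3]).astype(int).tolist())
    g=np.gradient(cv2.GaussianBlur(v[None].astype(np.float32),(0,0),3)[0]); i=np.argmax(abs(g)); 
    return (np.array(p0)+(np.array(p1)-np.array(p0))*i/(n-1)).round(1)[:2]
for nm,c in(("T",T),("S",S)):
    im=I[nm]
    print(nm,"mouth",[edge(im,c,(x,145,41.5),(x,175,41.5)) for x in (560,575,588,600,615)])
    print("rim front outer",[edge(im,c,(x,188,51.5),(x,206,51.5),dump=x==588) for x in (575,588,600)])
    print("profile along y at axis z51.5 y185..310");edge(im,c,(588.8,185,51.5),(588.8,310,51.5),126,1)
    print("profile along x at y=210 z51.5 x540..640");edge(im,c,(540,235,51.5),(640,235,51.5),101,1)
    print("sides roof",[ (edge(im,c,(535,y,41.5),(565,y,41.5)),edge(im,c,(612,y,41.5),(640,y,41.5))) for y in (180,190)])
print("feet", [edge(I["T"],T,(515,y,10),(540,y,10)) for y in(266,271,275)],[edge(I["T"],T,(638,y,10),(665,y,10)) for y in(266,271,275)], edge(I["S"],S,(635,271,10),(665,271,10)))
E
```

```text
T mouth [array([560. , 160.3]), array([575. , 160.8]), array([588. , 159.7]), array([600. , 159.7]), array([615. , 159.2])]
[245, 245, 244, 244, 242, 240, 237, 234, 227, 221, 213, 210, 208, 206, 206, 212, 219, 225, 229, 231]
rim front outer [array([575., 202.]), array([588. , 195.9]), array([600. , 196.2])]
profile along y at axis z51.5 y185..310
[245, 245, 243, 236, 215, 207, 222, 232, 224, 193, 158, 143, 140, 142, 143, 142, 141, 140, 142, 141, 138, 138, 139, 136, 139, 142, 137, 130, 121, 118, 137, 177, 219, 236, 230, 208, 180, 164, 136, 91, 62, 56]
profile along x at y=210 z51.5 x540..640
[89, 118, 155, 194, 216, 204, 188, 189, 189, 173, 150, 145, 146, 143, 141, 142, 141, 140, 142, 133, 115, 96, 108, 151, 192, 202, 191, 188, 189, 171, 129, 86, 64, 61]
sides roof [(array([548.2, 180. ]), array([631., 180.])), (array([548.7, 190. ]), array([630.5, 190. ]))]
S mouth [array([560. , 159.2]), array([575. , 159.7]), array([588. , 159.7]), array([600. , 160.3]), array([615. , 160.3])]
[216, 215, 215, 215, 215, 212, 209, 205, 199, 192, 186, 179, 174, 178, 182, 187, 193, 200, 203, 206]
rim front outer [array([575. , 195.9]), array([588. , 196.5]), array([600. , 195.9])]
profile along y at axis z51.5 y185..310
[216, 216, 215, 207, 186, 179, 198, 209, 193, 157, 128, 120, 124, 128, 129, 128, 124, 120, 124, 126, 127, 127, 127, 123, 122, 125, 125, 122, 115, 113, 123, 159, 190, 199, 187, 166, 163, 157, 125, 100, 95, 92]
profile along x at y=210 z51.5 x540..640
[82, 81, 82, 84, 94, 113, 128, 129, 136, 162, 183, 183, 160, 126, 106, 109, 126, 143, 153, 155, 153, 153, 153, 153, 153, 152, 148, 139, 136, 153, 183, 196, 189, 173]
sides roof [(array([548.7, 180. ]), array([629.6, 180. ])), (array([548.2, 190. ]), array([629.1, 190. ]))]
feet [array([529.8, 266. ]), array([536.6, 271. ]), array([536.6, 275. ])] [array([640.3, 266. ]), array([640.7, 271. ]), array([640.7, 275. ])] [646.7 271. ]
```

```bash
cat > ovc.py <<'E'
from h import *
import sys
def ov(tag,x,y,yaw,zb):
  p=(x,y,np.radians(yaw))
  for n in("top","scene"):
    c=eyes.capture(n); q=proj(c,[(x,y,zb)])[0]; ox,oy=int(q[0])-70,int(q[1])-55; s=5
    im=cv2.resize(c["pixels"][oy:oy+110,ox:ox+140,::-1].copy(),None,fx=s,fy=s,interpolation=cv2.INTER_CUBIC)
    cv2.imwrite(f"pics/{tag}_{n}_raw.png",im)
    for z in(zb,zb+10): poly(im,c,place(p,[(42,-26,z),(-42,-26,z),(-42,26,z),(26,26,z),(26,10,z),(42,10,z)]),(255,0,255),s,ox,oy)
    cv2.imwrite(f"pics/{tag}_{n}.png",im)
ov(sys.argv[1],*map(float,sys.argv[2:]))
E
python3 ovc.py j 584.8 216.9 90.19 139.6
```

```text
(no output)
```

View pics/j_scene.png

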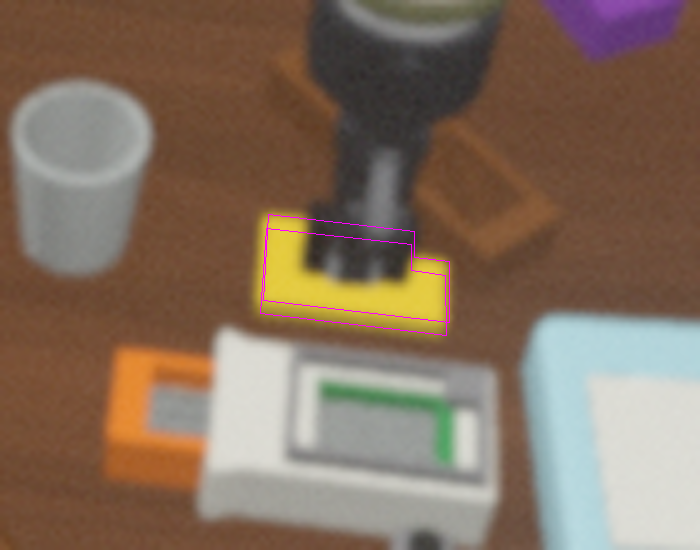

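View pics/j_top.png

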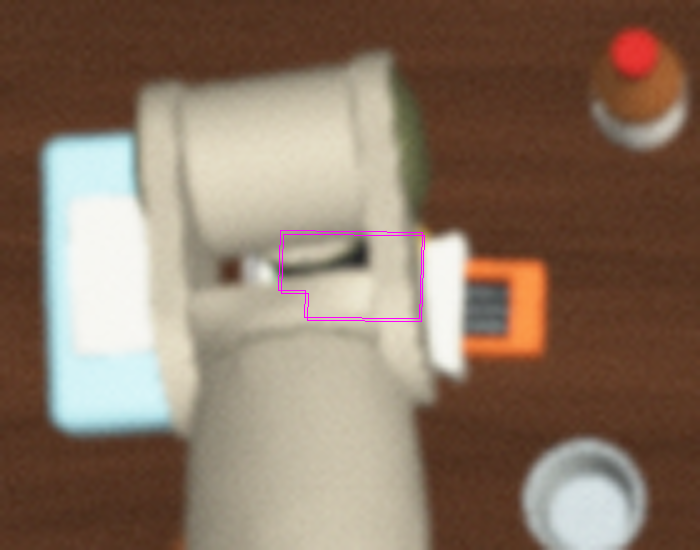

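```bash
python3 -m handwheel '[{"grip":10,"tx":-10,"ty":10,"tz":2,"wx":0,"wy":-0.004,"wz":0},{"grip":10,"tx":-10,"ty":20,"tz":2,"wx":0,"wy":0,"wz":0},{"grip":10,"tx":-8,"ty":20,"tz":0,"wx":0,"wy":0,"wz":0},{"grip":10,"tx":0,"ty":18,"tz":0,"wx":0,"wy":0,"wz":0},{"grip":10,"tx":0,"ty":10,"tz":0,"wx":0,"wy":0,"wz":0},{"grip":10,"tx":0,"ty":0,"tz":0,"wx":0,"wy":0,"wz":0},{"grip":10,"tx":0,"ty":0,"tz":0,"wx":0,"wy":0,"wz":0},{"grip":10,"tx":0,"ty":0,"tz":0,"wx":0,"wy":0,"wz":0}]'; python3 d.py 588.9 244.1 56.5 0.45
```

```text
time_s: 23.63
eef_pos: [589.7, 243.3, 77.8]
ee_rot: [0.502, -0.501, 0.499, -0.498]
force: [0.3, 0.5, -0.6]
grip_width: 0.203
t 23.63 pos [589.7 243.3  77.8] jawyaw 0.35 down [ 0.     0.001 -1.   ] q1,q6 [0.21 0.2 ] F [ 0.3  0.5 -0.6] M [ 0.   -0.05 -0.01] w 17.4
rotvec tool [-0.0005 -0.0018 -0.0011]
delta in final tool axes [-0.8 21.3 -0.8]
delta in tool axes [-0.8 21.3 -0.8]
```

```bash
python3 -m handwheel '[{"grip":10,"tx":-0.8,"ty":9,"tz":-0.8,"wx":0,"wy":-0.002,"wz":0},{"grip":10,"tx":0,"ty":0,"tz":0,"wx":0,"wy":0,"wz":0}]'; python3 d.py 588.9 244.1 56.5 0.45; python3 ovc.py k 588.9 245 90.45 53.5
```

```text
time_s: 23.8
eef_pos: [587.7, 244.1, 66.8]
ee_rot: [-0.502, 0.503, -0.499, 0.497]
force: [0.6, 0.2, -2.1]
grip_width: 0.204
t 23.8 pos [587.7 244.1  66.8] jawyaw 0.48 down [-0.002  0.001 -1.   ] q1,q6 [0.21 0.2 ] F [ 0.6  0.2 -2.1] M [-0.01  0.04 -0.02] w 17.4
rotvec tool [ 0.0023  0.0006 -0.0007]
delta in final tool axes [ 0.  10.3  1.2]
delta in tool axes [ 0.  10.3  1.2]
```

View pics/k_scene.png

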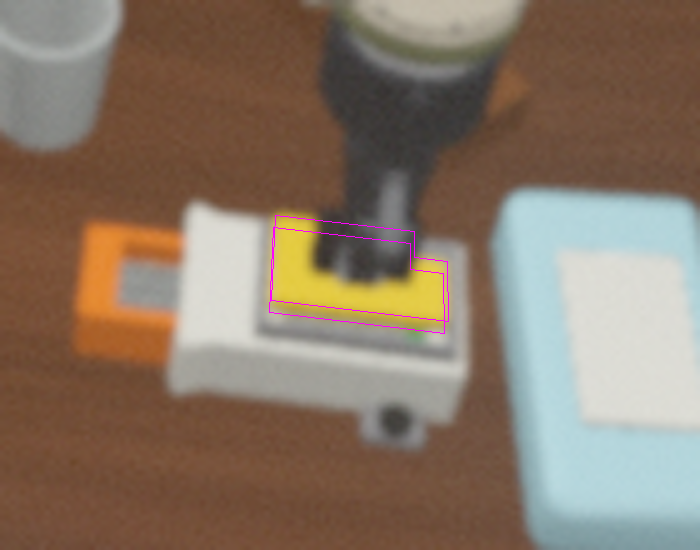

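View pics/k_scene_raw.png

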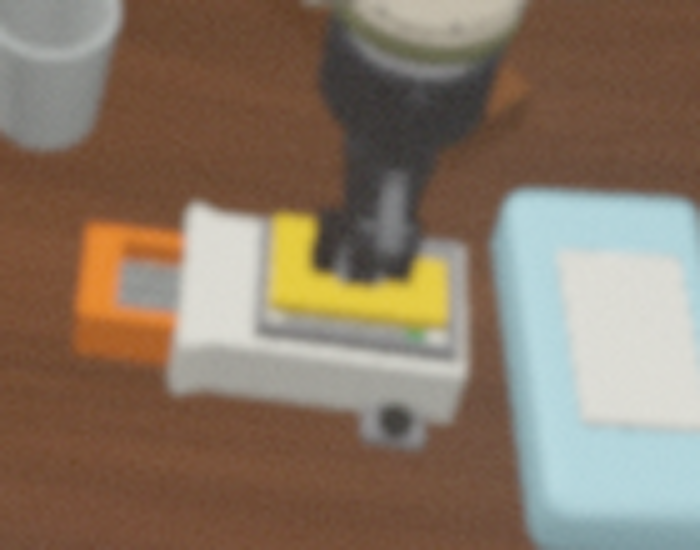

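```bash
python3 -m handwheel '[{"grip":10,"tx":0,"ty":0,"tz":0.5,"wx":0,"wy":0,"wz":0},{"grip":10,"tx":0,"ty":1,"tz":0,"wx":0,"wy":0,"wz":0},{"grip":10,"tx":0,"ty":1.5,"tz":0,"wx":0,"wy":0,"wz":0},{"grip":10,"tx":0,"ty":1.5,"tz":0,"wx":0,"wy":0,"wz":0}]'; python3 d.py 588.9 244.1 56.5 0.45
```

```text
time_s: 24.23
eef_pos: [588.7, 244.2, 63.6]
ee_rot: [-0.502, 0.502, -0.498, 0.497]
force: [-0.2, -0.0, -1.2]
grip_width: 0.203
t 24.23 pos [588.7 244.2  63.6] jawyaw 0.48 down [-0.001  0.001 -1.   ] q1,q6 [0.21 0.2 ] F [-0.2 -0.  -1.2] M [-0.02  0.    0.06] w 17.4
rotvec tool [ 0.0013  0.0006 -0.0008]
delta in final tool axes [0.1 7.1 0.2]
delta in tool axes [0.1 7.1 0.2]
```

Entered by 3 mm with no contact. Continuing.

```bash
python3 -m handwheel '[{"grip":10,"tx":0,"ty":2,"tz":0,"wx":0,"wy":0,"wz":0},{"grip":10,"tx":0,"ty":2,"tz":0,"wx":0,"wy":0,"wz":0},{"grip":10,"tx":0,"ty":1,"tz":0,"wx":0,"wy":0,"wz":0}]'; python3 -m handwheel '[{"grip":10,"tx":0,"ty":1,"tz":0,"wx":0,"wy":0,"wz":0},{"grip":10,"tx":0,"ty":1,"tz":0,"wx":0,"wy":0,"wz":0}]'; python3 d.py 588.9 244.1 56.5 0.45
```

```text
time_s: 24.48
eef_pos: [588.5, 244.2, 58.2]
ee_rot: [-0.502, 0.502, -0.499, 0.497]
force: [0.1, -0.3, -1.8]
grip_width: 0.204
time_s: 24.65
eef_pos: [588.7, 244.2, 56.6]
ee_rot: [-0.502, 0.502, -0.498, 0.497]
force: [-0.2, -0.4, -0.5]
grip_width: 0.199
t 24.65 pos [588.7 244.2  56.6] jawyaw 0.49 down [-0.001  0.001 -1.   ] q1,q6 [0.21 0.2 ] F [-0.2 -0.4 -0.5] M [ 0.05 -0.07 -0.04] w 17.0
rotvec tool [ 0.0014  0.0006 -0.0008]
delta in final tool axes [0.1 0.1 0.2]
delta in tool axes [0.1 0.1 0.2]
```

```bash
python3 -m handwheel '[{"grip":10,"tx":0,"ty":0.5,"tz":0,"wx":0,"wy":0,"wz":0},{"grip":10,"tx":0,"ty":0.5,"tz":0,"wx":0,"wy":0,"wz":0}]'; python3 -m handwheel '[{"grip":40,"tx":0,"ty":0,"tz":0,"wx":0,"wy":0,"wz":0},{"grip":40,"tx":0,"ty":0,"tz":0,"wx":0,"wy":0,"wz":0},{"grip":40,"tx":0,"ty":0,"tz":0,"wx":0,"wy":0,"wz":0},{"grip":40,"tx":0,"ty":0,"tz":0,"wx":0,"wy":0,"wz":0}]'; python3 d.py; python3 -m handwheel '[{"grip":40,"tx":0,"ty":-10,"tz":0,"wx":0,"wy":0,"wz":0},{"grip":40,"tx":0,"ty":-25,"tz":0,"wx":0,"wy":0,"wz":0},{"grip":40,"tx":0,"ty":-35,"tz":0,"wx":0,"wy":0,"wz":0},{"grip":40,"tx":0,"ty":-40,"tz":0,"wx":0,"wy":0,"wz":0},{"grip":40,"tx":35,"ty":-10,"tz":-10,"wx":0,"wy":0,"wz":0},{"grip":40,"tx":40,"ty":0,"tz":-10,"wx":0,"wy":0,"wz":0},{"grip":40,"tx":40,"ty":0,"tz":-10,"wx":0,"wy":0,"wz":0},{"grip":40,"tx":40,"ty":0,"tz":-10,"wx":0,"wy":0,"wz":0},{"grip":40,"tx":40,"ty":0,"tz":-10,"wx":0,"wy":0,"wz":0},{"grip":40,"tx":40,"ty":0,"tz":-10,"wx":0,"wy":0,"wz":0}]'; python3 -m handwheel '[{"grip":40,"tx":40,"ty":0,"tz":-10,"wx":0,"wy":0,"wz":0},{"grip":40,"tx":40,"ty":0,"tz":-10,"wx":0,"wy":0,"wz":0},{"grip":40,"tx":40,"ty":0,"tz":-10,"wx":0,"wy":0,"wz":0},{"grip":40,"tx":30,"ty":0,"tz":0,"wx":0,"wy":0,"wz":0},{"grip":40,"tx":0,"ty":0,"tz":0,"wx":0,"wy":0,"wz":0}]'; python3 ovc.py l 588.8 245 90.45 41.5
python3 - <<'E'
from h import *
for n in ("scene","top"): cv2.imwrite(f"pics/fin_{n}.png",eyes.capture(n)["pixels"][:,:,::-1])
E
```

```text
time_s: 24.82
eef_pos: [588.7, 244.3, 56.4]
ee_rot: [-0.502, 0.502, -0.498, 0.497]
force: [-3.7, -1.4, 9.2]
grip_width: 0.203
time_s: 25.15
eef_pos: [588.7, 244.2, 55.6]
ee_rot: [-0.502, 0.502, -0.498, 0.497]
force: [-0.1, -0.2, 0.1]
grip_width: 0.47
t 25.15 pos [588.7 244.2  55.6] jawyaw 0.49 down [-0.001  0.001 -1.   ] q1,q6 [0.21 0.2 ] F [-0.1 -0.2  0.1] M [-0.1   0.05 -0.08] w 40.1
time_s: 25.98
eef_pos: [530.1, 6.9, 176.5]
ee_rot: [0.502, -0.502, 0.498, -0.498]
force: [0.1, -0.2, 0.4]
grip_width: 0.472
time_s: 26.4
eef_pos: [501.7, -146.6, 176.4]
ee_rot: [-0.501, 0.501, -0.499, 0.499]
force: [0.6, 1.0, 0.3]
grip_width: 0.468
```

View pics/l_scene_raw.png

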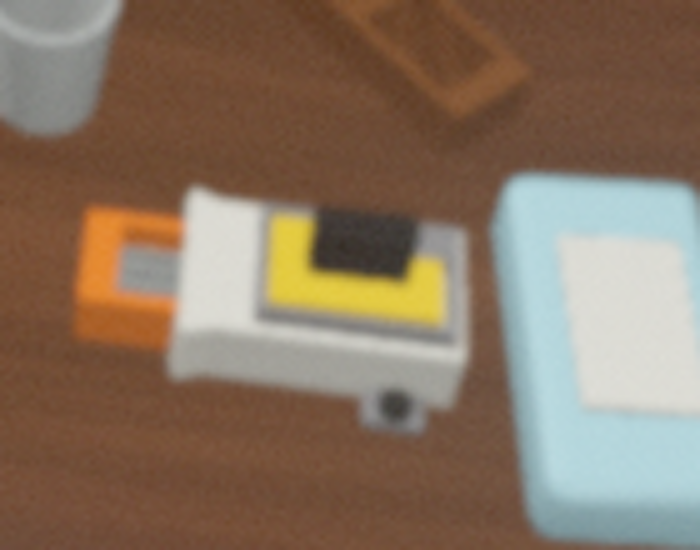

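View pics/l_top.png

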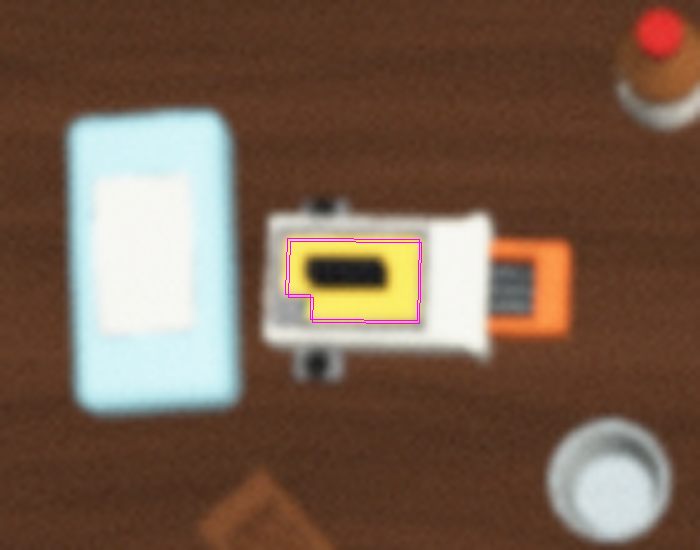

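View pics/fin_top.png

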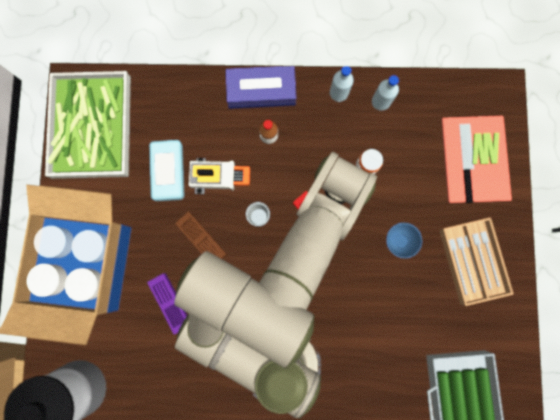

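View pics/l_scene.png

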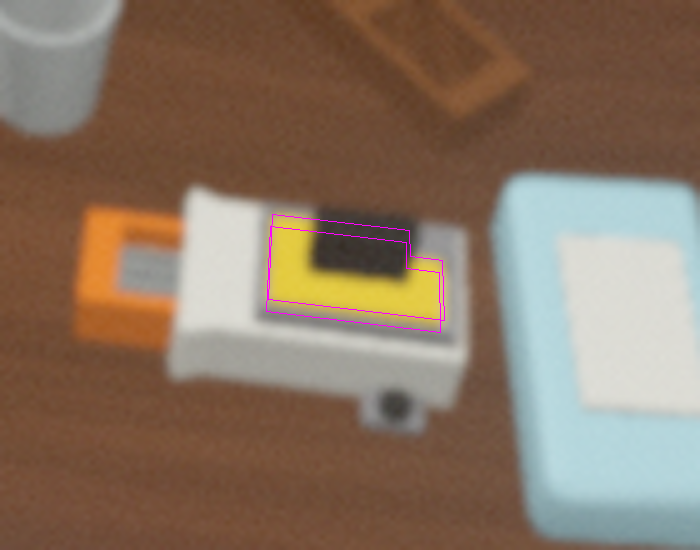

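The cover sits flush inside the grey rim with its notch over the block (about (295,310) in the zoomed top view). I'll check the overhang and whether any bystander moved.

```bash
python3 - <<'E'
from h import *
for n in ("top","scene"):
    a=cv2.imread(f"pics/{n}0.png");b=cv2.imread(f"pics/fin_{n}.png")
    d=(cv2.GaussianBlur(cv2.absdiff(a,b),(0,0),1).max(2)>25).astype(np.uint8)
    k,l,st,c=cv2.connectedComponentsWithStats(d); print(n,[(s[:5].tolist()) for s in st[1:] if s[4]>15])
T=eyes.capture("top")
I=T["pixels"].astype(np.float32)
for x in(565,612):
    for z,y0,y1 in((34,92,122),(41.5,140,175)):
        A=proj(T,[(x,y0,z),(x,y1,z)]);P=np.linspace(A[0],A[1],60).astype(np.float32);v=cv2.remap(I,P[:,0][None],P[:,1][None],1)[0]
        a,b=v[:8].mean(0),v[-8:].mean(0);s=(v-a)@(b-a)/((b-a)@(b-a));print(x,z,round(y0+(y1-y0)*np.argmax(s>.5)/59,1))
print(sense()["time_s"])
E
```

```text
top [[174, 151, 368, 258, 37444], [191, 164, 30, 20, 519], [232, 164, 20, 23, 402], [283, 318, 7, 7, 31], [252, 352, 14, 22, 190], [259, 404, 47, 16, 408]]
scene [[80, 0, 68, 58, 1449], [169, 0, 102, 187, 7664], [287, 0, 18, 23, 218], [313, 0, 84, 125, 5531], [92, 7, 17, 5, 66], [273, 26, 12, 19, 54], [141, 38, 7, 8, 34], [283, 41, 15, 16, 145], [100, 43, 5, 6, 20], [129, 46, 6, 7, 36], [136, 47, 15, 24, 132], [272, 47, 11, 21, 162], [237, 49, 28, 25, 414], [108, 63, 6, 13, 46], [302, 62, 8, 8, 48], [271, 78, 18, 31, 212], [293, 87, 33, 20, 325], [237, 88, 3, 10, 24], [387, 95, 5, 8, 18], [275, 108, 51, 38, 1409], [323, 109, 3, 7, 17], [157, 203, 25, 23, 370], [312, 244, 25, 31, 554], [351, 245, 38, 25, 747]]
565 34 109.3
565 41.5 160.2
612 34 109.8
612 41.5 159.6
26.65
```

View pics/fin_scene.png

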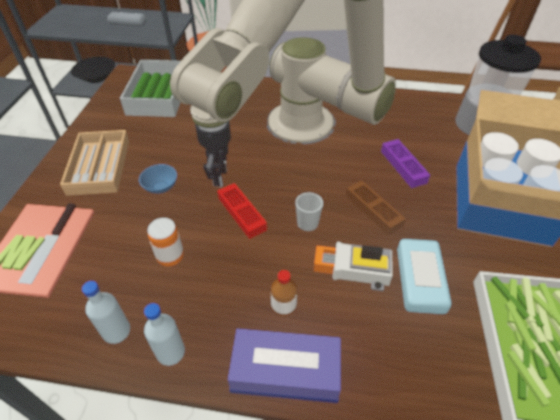

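In the scene view nothing has changed except the cassette, the cover and the arm. The overhang is 50.4 mm and the arm is clear of everything, so I'm handing in.

```bash
python3 -c "
from rig import ctrl,sense
print(ctrl.finish_job())"
```

```text
the job is handed in; nothing more can be done
None
```

I turned the slicer over to narrow sticks, seated the yellow cover and handed the job in at about 27 s of the 72 s limit.

- **Cassette:** I pulled it fully out, turned it end for end and slid it back green end first until it met the back stop at about 18 N. The orange end stands about 50 mm out of the mouth in the images; nominal is 50 mm.
- **Cover:** It went into the recess with no side contact until it bottomed. In the last pictures it lies flat inside the rim, with its notch over the grey block.
- **Everything else:** Comparing the first and last pictures from the scene camera, only the cassette, the cover and the arm had changed.
- **Forces:** The highest wrist force in the readings between moves was about 18 N.

An early overlay suggested the cassette was about 2.5 mm short of home. The later edge measurements from both cameras put the slicer about 1 mm nearer than I had first fitted and agreed with fully home. No other check disagreed.

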